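# Put the washed casting moulds back together with their hinge pins

## Task

The hinged casting moulds have been taken apart for washing. Tip the pin bin fully open, lay every upper mould half that is on the drying mat on a lower half with its hinge knuckle between the two lower ones, and join each with a hinge pin from the bin, pushed fully home from the front through all three knuckles until its grip meets the front knuckle. Then push the bin shut again; leave the reagent bottle, timer and check weight where they stand.

Things in the scene. Friction and masses are not known exactly. Their poses are not given: they have to be found in the camera images.
- bin (a joint): tilt of the bin on the hinge line along the foot of its front, rad: 0 shut (front panel upright), 1.047 fully open (60 degrees toward its front). It balances at 0.17 (empty) to 0.26 (full): past about 0.4 it goes on to fall open by itself, below 0.1 it falls shut, slowly, on a damper (0.3 N m s/rad; its weight gives under 0.45 N m)
- tilt_rack: fixed white sheet-metal rack 90 deep x 206 wide x 140 high holding one grey tilt-out bin; origin: centre of its underside; x points into the rack from its front, y to the left seen from the front. Bin hinge line: along y at x -44, z 14 mm. A hood, top z 140, covers the bin from x -14 back. Open, the bin's tray is level at z 76; nothing of bin or rack is higher than 140
- bin_edge (a point): middle of the bin's rolled top edge, a round bar 12 mm thick, 206 long (along y), 140 mm from the hinge line, at z 154 mm when shut; it stands 14 mm above the hood, free behind, so it can be pinched from above and drawn forward. Open, it is 121 mm in front of the hinge line at z 84; push on it from the front to shut the bin. Axes turn with the bin
- mould_plate: fixed aluminium plate 92 x 250 x 6 mm with three equal lower mould halves in a row along y, 76 mm apart; origin: underside, below the middle block's centre; x away from the robot, y left. Each is an open block 50 (x) x 46 (y), top at z 36; on its right (-y) two hinge knuckles 18 mm thick, hole 10.5 along x, at x -25..-12 and 12..25 from its centre; on its left a lip flared out at the top, to z 51
- nest_0 (a point): middle of the hinge line of the right-hand lower half, 45 mm above the bench, midway between its two knuckles, 32.5 mm right (-y) of the block's centre; axes as mould_plate, x along the hinge. A seated cover's point is at (0, 32.5, 16) mm from it (play 3.5 in x, 1.4 in y); a pin fully home has its point at (-38, 0, 0), its grip against the front knuckle
- nest_1 (a point): middle of the hinge line of the middle lower half, 45 mm above the bench, midway between its two knuckles, 32.5 mm right (-y) of the block's centre; axes as mould_plate, x along the hinge. A seated cover's point is at (0, 32.5, 16) mm from it (play 3.5 in x, 1.4 in y); a pin fully home has its point at (-38, 0, 0), its grip against the front knuckle
- nest_2 (a point): middle of the hinge line of the left-hand lower half, 45 mm above the bench, midway between its two knuckles, 32.5 mm right (-y) of the block's centre; axes as mould_plate, x along the hinge. A seated cover's point is at (0, 32.5, 16) mm from it (play 3.5 in x, 1.4 in y); a pin fully home has its point at (-38, 0, 0), its grip against the front knuckle
- cover_0 (a point): loose aluminium upper mould half, 0.13-0.21 kg; all equal, fit any lower half; may be absent. Plate 48 (x) x 44 (y) x 14 mm with a grip rib on top, 36 (x) x 12 (y) x 22 high, and on its -y side one hinge knuckle 18 thick, 17 long, hole 10.5 along x, at (0, -32.5, -16) mm from the point. Site: middle of the rib, 25 mm above the underside. x along the hinge, z up
- cover_0_body: the same upper half; origin at the centre of its underside
- cover_1 (a point): loose aluminium upper mould half, 0.13-0.21 kg; all equal, fit any lower half; may be absent. Plate 48 (x) x 44 (y) x 14 mm with a grip rib on top, 36 (x) x 12 (y) x 22 high, and on its -y side one hinge knuckle 18 thick, 17 long, hole 10.5 along x, at (0, -32.5, -16) mm from the point. Site: middle of the rib, 25 mm above the underside. x along the hinge, z up
- cover_1_body: the same upper half; origin at the centre of its underside
- cover_2 (a point): loose aluminium upper mould half, 0.13-0.21 kg; all equal, fit any lower half; may be absent. Plate 48 (x) x 44 (y) x 14 mm with a grip rib on top, 36 (x) x 12 (y) x 22 high, and on its -y side one hinge knuckle 18 thick, 17 long, hole 10.5 along x, at (0, -32.5, -16) mm from the point. Site: middle of the rib, 25 mm above the underside. x along the hinge, z up
- cover_2_body: the same upper half; origin at the centre of its underside
- pin_0 (a point): hinge pin, 35 g, lying level in two notches of a comb in the bin, tip to the rack's -y; all equal. Black round fluted grip 14 mm thick, 26 long; from it a steel rod 8 thick runs 56 mm, the last 10 tapered to 3; behind it a button 4 long. Site: grip centre, x from grip to tip (other axes roll). With the bin open 22 mm are free below the axis, 28 before and behind the grip; a comb rib is 3 mm past its end
- pin_1 (a point): hinge pin, 35 g, lying level in two notches of a comb in the bin, tip to the rack's -y; all equal. Black round fluted grip 14 mm thick, 26 long; from it a steel rod 8 thick runs 56 mm, the last 10 tapered to 3; behind it a button 4 long. Site: grip centre, x from grip to tip (other axes roll). With the bin open 22 mm are free below the axis, 28 before and behind the grip; a comb rib is 3 mm past its end
- pin_2 (a point): hinge pin, 35 g, lying level in two notches of a comb in the bin, tip to the rack's -y; all equal. Black round fluted grip 14 mm thick, 26 long; from it a steel rod 8 thick runs 56 mm, the last 10 tapered to 3; behind it a button 4 long. Site: grip centre, x from grip to tip (other axes roll). With the bin open 22 mm are free below the axis, 28 before and behind the grip; a comb rib is 3 mm past its end
- pin_3 (a point): hinge pin, 35 g, lying level in two notches of a comb in the bin, tip to the rack's -y; all equal. Black round fluted grip 14 mm thick, 26 long; from it a steel rod 8 thick runs 56 mm, the last 10 tapered to 3; behind it a button 4 long. Site: grip centre, x from grip to tip (other axes roll). With the bin open 22 mm are free below the axis, 28 before and behind the grip; a comb rib is 3 mm past its end
- reagent_bottle: bystander: small screw-cap reagent bottle, 35 mm wide, 66 high; origin at its foot
- bench_timer: bystander: white bench timer, 62 wide, 62 high, on its foot; origin at its foot
- check_weight: bystander: small brass-coloured check weight, 22 mm wide, 42 high; origin at its foot

How it is judged:
By the outcome, as a careful person would: the job done as asked, in the order asked, and still so for the second after the job is handed in, with the robot touching nothing.
Of cover_0_body, cover_1_body, cover_2_body only 2 to 3 are there at a start; the rules pass over those that are not, and their reading is None.
At some moment in a run one of cover_0_body, cover_1_body, cover_2_body may be knocked a few centimetres aside while the robot is not near it.
Once in a run the grip may slacken for a moment while it holds something.
It also fails if it takes over 210 s, if anything falls off the work surface, if the arm or the gripper's body presses on something with over 40 N, if the wrist force passes 120 N, or if a joint passes its speed limit or range.

## Robot

A 6-joint arm with a two-finger parallel gripper is mounted at the origin on a cart in front of the work surface, level with it; the furniture and walls round the work are solid. World frame = base frame: x ahead of the robot, y to its left, z up, the work surface at z = 0. Lengths are in m, angles in rad, forces in N, time in s.
With the tool pointing down it reaches from about 0.375 to 0.9 m from the base axis. Payload 3.1 kg.
Tool frame: the origin (TCP) lies between the finger pads; the fingertips stand 17 mm ahead of it and the grasp point (between the pads) lies 2 mm behind it; z points along the fingers, y is the line along which they close (so a half turn about z gives the same grasp; the last joint's range is limited). The gripper opens to 85 mm and grips with 20 to 120 N. Pads are 22 mm wide; open, the fingers measure 114 mm over their backs; the gripper's body (76 mm by 85 mm) begins 54 mm behind the grasp point. The pads swing forward as they close: fully open they stand 13 mm farther back than shut.
Start: joints at [0.947, 0.527, 1.433, -0, 1.181, -0.178], TCP at [0.269, 0.564, 0.248] pointing down, gripper open.
Joint ranges: [-3.08, 3.08], [-0.75, 2.2], [0.22, 2.44], [-1.43, 4.57], [0, 2.65], [-2.85, 2.85]. Speed limits (rad/s): [2.79, 2.79, 3.14, 3.14, 3.14, 3.14].

## Interface

Orientations are given as a unit quaternion [x, y, z, w].
In Python, from station import sense, vision, order gives the robot as it stands.
- The arm moves only by the shell command python3 -m crank 'ROWS' [OPENING] [FORCE]. ROWS is JSON, a list of rows, each an object with "dp": the shift along the world's x, y, z in units of 30 mm (1.0 is 30 mm), a list of three; "angular": the turn, a rotation vector about the world's x, y, z in degrees, a list of three. In form: [{"dp": [dx, dy, dz], "angular": [ax, ay, az]}, ...]. A call has 1 to 20 rows; each row shifts and turns the commanded pose from where the row before left it; what a row does not reach is not made up. A row lasts 1/10 s, in which the tool goes at most 50 mm and 8.59 degrees, less where a joint would pass 70% of its speed; a pose out of reach is approached as far as the arm can. A call is refused whole if a number of a shift passes 1 or a number of a turn 8.59, either way. A call with a gripper value outside its range is refused whole. OPENING is the closure, from 0 (fully open) to 1 (shut), set as the call begins (- or left out, the last holds). The fingers move at their own pace and stop on an object; FORCE is the grip in N (left out, the last holds). Time passes only in rows, so rows that do not move let the fingers close. It gives the time, the measured TCP pose, the force, the opening and the grip force at its end, in the units of the state.
- sense(): the state, without advancing time (a new reading comes with each control period).
- vision.snapshot(name): name is "scene" or "side" or "wrist"; returns a dict with "image" (400x640x3 uint8, blue, green, red), "range_z" (400x640 float32, m along the optical axis (not along the pixel's ray), 0 where there is no reading), "mtx" (3x3 intrinsics, pixels), "pose" (4x4, takes a point from camera to world coordinates); the wrist camera has in their place "mount" (4x4, takes a point from camera to tool coordinates, whose origin is the TCP and whose axes are the flange's). Camera axes: x right, y down, z forward; pixel columns grow to the right and rows downward; lengths in m; the calibration is good to about 2 mm. A picture is of the moment at which its call begins: read the wrist's pose just before it.
- order.sign_off(): hands the job in; it is judged then, once.
The state is a dict: "t": time; "q": joint angles; "qd": joint speeds; "tau": joint torques, N m; "tcp_pos": TCP position; "tool_rot": TCP orientation; "force": force on the tool from outside, world axes, zero at the start; "ft_torque": the same for the moment, N m; "finger_gap": opening from 0.0 (shut) to 1.0 (fully open); "gripper_force": force on a finger pad.
Only numpy, scipy, OpenCV 4.12 (cv2) and the standard library are available. Lean on these libraries where they do the work, as an engineer would, in place of code of your own. Each camera call takes 0.05 s, during which the arm holds its last target. There are 200 camera calls.

## Working session

There is one attempt and no reset: what is moved stays moved. The work goes in short steps, Python scripts to look and compute and a shell command to move; the robot and the scene stay as the last step left them, time stands still between calls to the robot, and variables do not carry over. Pictures are saved under pics/ and viewed, at most 14 in all, crops included, and the job is handed in when it is done.

```bash
ls; mkdir -p pics; cat > h.py <<'E'
import numpy as np, cv2
from station import sense, vision, order
from scipy.spatial.transform import Rotation as R
def snap(name, key):
    s=sense(); d=vision.snapshot(name)
    if 'mount' in d:
        T=np.eye(4); T[:3,:3]=R.from_quat(s['tool_rot']).as_matrix(); T[:3,3]=s['tcp_pos']
        d['pose']=T@d['mount']
    np.savez(f'pics/{key}.npz', **{k:d[k] for k in ('image','range_z','mtx','pose')})
    cv2.imwrite(f'pics/{key}.png', d['image']); return d
def load(key): return dict(np.load(f'pics/{key}.npz'))
def cloud(d):
    z=d['range_z']; v,u=np.mgrid[:z.shape[0],:z.shape[1]]; m=d['mtx']
    p=np.stack([(u-m[0,2])/m[0,0]*z,(v-m[1,2])/m[1,1]*z,z],-1)
    p=p@d['pose'][:3,:3].T+d['pose'][:3,3]; p[z==0]=np.nan; return p
def px(d,u,v,r=1):
    return np.nanmedian(cloud(d)[v-r:v+r+1,u-r:u+r+1].reshape(-1,3),0)
def st():
    s=sense(); print({k:np.round(s[k],3).tolist() for k in ('t','q','tcp_pos','tool_rot','force','finger_gap','gripper_force')})
E
python3 - <<'E'
from h import *
st()
a=snap('scene','scene0');b=snap('side','side0')
for d in(a,b): print(np.round(d['pose'],3).tolist(), d['mtx'][0,0], (d['range_z']>0).mean())
E
```

```text
pics
{'t': 0.0, 'q': [0.947, 0.528, 1.434, 0.0, 1.181, -0.178], 'tcp_pos': [0.269, 0.563, 0.247], 'tool_rot': [0.221, 0.975, -0.001, -0.0], 'force': [-0.204, 1.3, -0.309], 'finger_gap': 0.999, 'gripper_force': 0.0}
[[-0.819, -0.416, 0.395, 0.083], [-0.574, 0.586, -0.572, 0.681], [0.007, -0.695, -0.719, 0.918], [0.0, 0.0, 0.0, 1.0]] 382.8822464355115 0.99591015625
[[0.992, 0.09, -0.093, 0.655], [0.13, -0.661, 0.739, -0.935], [0.005, -0.745, -0.667, 0.988], [0.0, 0.0, 0.0, 1.0]] 464.34335614174665 0.9959453125
```

View pics/scene0.png

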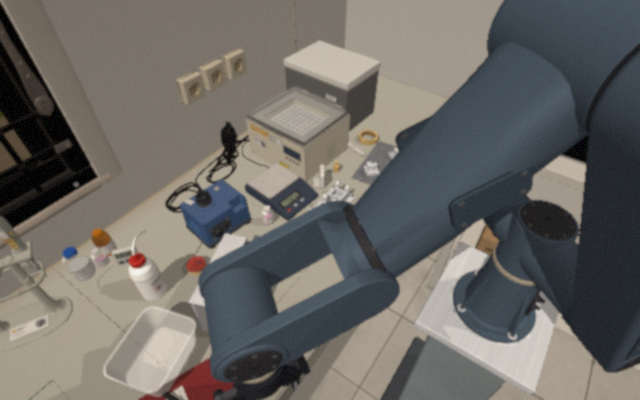

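View pics/side0.png

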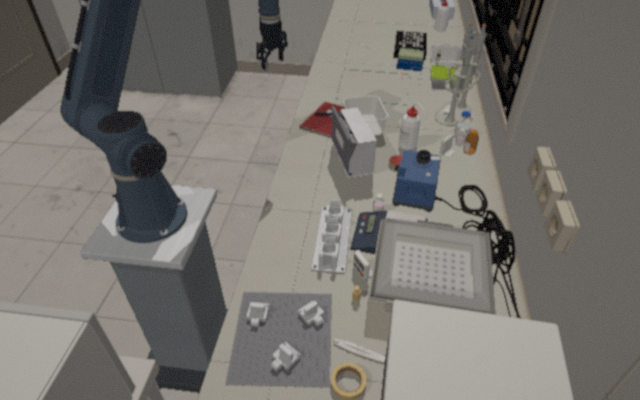

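The side view shows three covers on the mat at about (258,312), (312,312) and (286,357). The mould plate is at (332,238), the rack at (355,145), the bottle at (379,202), the timer at (361,265) and the weight at (356,294). In the scene view the arm blocks most of the work.

```bash
python3 - <<'E'
from h import *
d=load('side0'); 
for n,u,v in [('c',258,310),('c',312,312),('c',286,355),('matL',240,340),('platefar',330,205),('platenear',328,268),('bottle',379,198),('timer',361,258),('weight',356,291),('rackside',355,160),('rackhood',352,122),('edgeL',337,108),('edgeR',350,150),('b',340,140)]:
    print(n,u,v,np.round(px(d,u,v),3))
im=d['image']
a=cv2.resize(im[90:280,290:400],None,fx=3.5,fy=3.1,interpolation=cv2.INTER_CUBIC)[:, :]
b=cv2.resize(im[285:390,220:340],None,fx=3.3,fy=3.3,interpolation=cv2.INTER_CUBIC)
H=max(a.shape[0],b.shape[0]);o=np.zeros((H,a.shape[1]+b.shape[1],3),np.uint8);o[:a.shape[0],:a.shape[1]]=a;o[:b.shape[0],a.shape[1]:]=b
cv2.imwrite('pics/crop1.png',o);print(o.shape)
E
```

```text
c 258 310 [ 0.407 -0.298  0.026]
c 312 312 [ 0.538 -0.283  0.016]
c 286 355 [ 0.499 -0.41   0.03 ]
matL 240 340 [ 0.379 -0.37   0.002]
platefar 330 205 [0.533 0.095 0.034]
platenear 328 268 [ 0.558 -0.13   0.005]
bottle 379 198 [0.681 0.111 0.063]
timer 361 258 [ 0.645 -0.13   0.062]
weight 356 291 [ 0.64  -0.216  0.033]
rackside 355 160 [0.594 0.28  0.069]
rackhood 352 122 [0.571 0.397 0.138]
edgeL 337 108 [0.489 0.695 0.009]
edgeR 350 150 [0.577 0.277 0.109]
b 340 140 [0.537 0.346 0.096]
(589, 781, 3)
```

View pics/crop1.png

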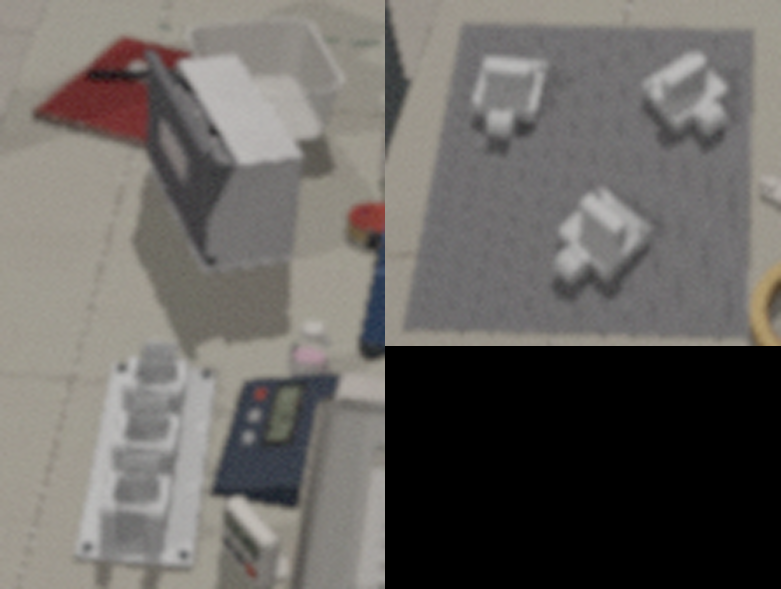

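The crop shows the rack with its dark bin front facing the robot, turned a little. The plate carries three blocks, and each of the three covers has its knuckle pointing mostly toward -y. I'll fit the poses from the depth.

```bash
python3 - <<'E'
from h import *
d=load('side0'); P=cloud(d).reshape(-1,3)
def sel(x0,x1,y0,y1,z0,z1):
    m=(P[:,0]>x0)&(P[:,0]<x1)&(P[:,1]>y0)&(P[:,1]<y1)&(P[:,2]>z0)&(P[:,2]<z1);return P[m]
def rect(n,q):
    r=cv2.minAreaRect((q[:,:2]*1000).astype(np.float32)); print(n,len(q),r,np.round(q[:,2].mean(),4)); print(np.round(cv2.boxPoints(r)).tolist())
rect('hood',sel(.4,.75,.2,.6,.132,.147))
rect('edge',sel(.4,.75,.2,.6,.149,.17))
rect('plate',sel(.4,.62,-.2,.2,.0035,.0085))
rect('blk',sel(.4,.62,-.2,.2,.033,.039))
rect('lip',sel(.4,.62,-.2,.2,.044,.06))
for c in [(.407,-.298),(.538,-.283),(.499,-.41)]:
    q=sel(c[0]-.06,c[0]+.06,c[1]-.05,c[1]+.05,.009,.05); rect('cov',q)
    q=sel(c[0]-.06,c[0]+.06,c[1]-.05,c[1]+.05,.03,.05); rect('rib',q)
E
```

```text
hood 709 ((575.25048828125, 378.0870666503906), (94.84439086914062, 214.02325439453125), 22.068912506103516) 0.1383
[[491.0, 459.0], [572.0, 261.0], [659.0, 297.0], [579.0, 495.0]]
edge 139 ((534.9488525390625, 358.7806091308594), (12.362115859985352, 205.33851623535156), 21.617176055908203) 0.1566
[[491.0, 452.0], [567.0, 261.0], [579.0, 266.0], [503.0, 457.0]]
plate 732 ((508.0589904785156, -2.1988677978515625), (214.55624389648438, 370.2972412109375), 0.07637551426887512) 0.0055
[[401.0, 183.0], [401.0, -187.0], [616.0, -187.0], [615.0, 183.0]]
blk 279 ((553.220947265625, -15.816116333007812), (49.677513122558594, 224.96986389160156), 0.905697226524353) 0.0354
[[527.0, 96.0], [530.0, -129.0], [580.0, -128.0], [576.0, 97.0]]
lip 231 ((553.3146362304688, -12.387931823730469), (49.061622619628906, 232.58065795898438), 0.6613383293151855) 0.0492
[[527.0, 104.0], [530.0, -129.0], [579.0, -128.0], [577.0, 104.0]]
cov 367 ((403.6645812988281, -303.57403564453125), (48.414432525634766, 63.7640380859375), 0.790440022945404) 0.0206
[[379.0, -272.0], [380.0, -336.0], [428.0, -335.0], [427.0,
[... 224 characters left out ...]
7735900878906), (49.46149444580078, 63.940277099609375), 45.921875) 0.0201
[[500.0, -280.0], [546.0, -325.0], [580.0, -289.0], [534.0, -245.0]]
rib 77 ((533.6783447265625, -279.1712646484375), (34.67060470581055, 14.115745544433594), 44.48725128173828) 0.0357
[[516.0, -286.0], [526.0, -296.0], [551.0, -272.0], [541.0, -262.0]]
cov 475 ((491.43829345703125, -409.25885009765625), (63.606101989746094, 48.90374755859375), 58.0421142578125) 0.02
[[454.0, -423.0], [495.0, -449.0], [529.0, -395.0], [488.0, -369.0]]
rib 93 ((497.1808776855469, -401.09393310546875), (13.325799942016602, 34.159080505371094), 54.99378967285156) 0.0363
[[479.0, -397.0], [507.0, -416.0], [515.0, -405.0], [487.0, -386.0]]
```

```bash
python3 -m crank '[{"dp":[0.74,-0.567,-0.1],"angular":[0,0,-3.58]},{"dp":[0.74,-0.567,-0.1],"angular":[0,0,-3.58]},{"dp":[0.74,-0.567,-0.1],"angular":[0,0,-3.58]},{"dp":[0.74,-0.567,-0.1],"angular":[0,0,-3.58]},{"dp":[0.74,-0.567,-0.1],"angular":[0,0,-3.58]},{"dp":[0.74,-0.567,-0.1],"angular":[0,0,-3.58]},{"dp":[0.74,-0.567,-0.1],"angular":[0,0,-3.58]},{"dp":[0.74,-0.567,-0.1],"angular":[0,0,-3.58]},{"dp":[0.74,-0.567,-0.1],"angular":[0,0,-3.58]},{"dp":[0.74,-0.567,-0.1],"angular":[0,0,-3.58]},{"dp":[0.74,-0.567,-0.1],"angular":[0,0,-3.58]},{"dp":[0.74,-0.567,-0.1],"angular":[0,0,-3.58]},{"dp":[0,0,0],"angular":[0,0,0]},{"dp":[0,0,0],"angular":[0,0,0]}]' 0.65 40
python3 - <<'E'
from h import *
st(); d=snap('wrist','w1'); P=cloud(d).reshape(-1,3)
q=P[(P[:,2]>.149)&(P[:,2]<.165)&(P[:,0]>.45)&(P[:,1]>.2)&(P[:,1]<.5)]
print(len(q),cv2.minAreaRect((q[:,:2]*1000).astype(np.float32)),np.percentile(q[:,2],[50,98]))
print(R.from_quat(sense()['tool_rot']).as_matrix().round(3).tolist(), np.round(d['pose'][:3,3],3))
E
```

```text
t: 1.5
tcp_pos: [0.5357, 0.3592, 0.2116]
tool_rot: [0.563, 0.826, -0.001, -0.001]
force: [-0.2, -0.2, -0.5]
finger_gap: 0.347
gripper_force: 0.0
{'t': 1.5, 'q': [0.418, 0.595, 1.414, 0.001, 1.134, 0.043], 'tcp_pos': [0.536, 0.359, 0.212], 'tool_rot': [0.563, 0.826, -0.001, -0.001], 'force': [-0.179, -0.243, -0.492], 'finger_gap': 0.347, 'gripper_force': 0.0}
6548 ((532.7491455078125, 364.2104797363281), (12.023353576660156, 205.9356231689453), 22.139179229736328) [0.1580149  0.15981637]
[[-0.367, 0.93, -0.002], [0.93, 0.367, -0.0], [0.0, -0.002, -1.0]] [0.506 0.437 0.336]
```

```bash
python3 -m crank '[{"dp":[0,0,-0.6],"angular":[0,0,0]},{"dp":[0,0,-0.6],"angular":[0,0,0]},{"dp":[0,0,-0.55],"angular":[0,0,0]},{"dp":[0,0,0],"angular":[0,0,0]},{"dp":[0,0,0],"angular":[0,0,0]}]' 0.65 40
python3 -m crank '[{"dp":[0,0,0],"angular":[0,0,0]},{"dp":[0,0,0],"angular":[0,0,0]},{"dp":[0,0,0],"angular":[0,0,0]},{"dp":[0,0,0],"angular":[0,0,0]},{"dp":[0,0,0],"angular":[0,0,0]}]' 1 40
```

```text
t: 2.05
tcp_pos: [0.535, 0.3606, 0.1599]
tool_rot: [0.562, 0.827, -0.0, -0.0]
force: [-0.1, 0.0, -0.1]
finger_gap: 0.351
gripper_force: 0.0
t: 2.55
tcp_pos: [0.5338, 0.3597, 0.161]
tool_rot: [0.563, 0.827, -0.001, -0.001]
force: [-5.7, -0.8, 4.5]
finger_gap: 0.119
gripper_force: 39.0
```

```bash
python3 -m crank '[{"dp":[-0.223,-0.088,-0.006],"angular":[1.05,-2.66,0]},{"dp":[-0.223,-0.088,-0.018],"angular":[1.05,-2.66,0]},{"dp":[-0.223,-0.088,-0.03],"angular":[1.05,-2.66,0]},{"dp":[-0.223,-0.088,-0.042],"angular":[1.05,-2.66,0]},{"dp":[-0.22,-0.087,-0.053],"angular":[1.05,-2.66,0]},{"dp":[-0.217,-0.086,-0.067],"angular":[1.05,-2.66,0]},{"dp":[-0.214,-0.084,-0.08],"angular":[1.05,-2.66,0]},{"dp":[-0.214,-0.084,-0.087],"angular":[1.05,-2.66,0]},{"dp":[-0.205,-0.081,-0.1],"angular":[1.05,-2.66,0]},{"dp":[-0.205,-0.081,-0.11],"angular":[1.05,-2.66,0]},{"dp":[0,0,0],"angular":[0,0,0]},{"dp":[0,0,0],"angular":[0,0,0]}]'
```

```text
t: 3.75
tcp_pos: [0.4693, 0.3337, 0.1434]
tool_rot: [0.545, 0.801, 0.204, 0.139]
force: [-7.7, -2.2, 11.0]
finger_gap: 0.121
gripper_force: 40.7
```

```bash
python3 -m crank '[{"dp":[0,0,0],"angular":[0,0,0]},{"dp":[0,0,0],"angular":[0,0,0]},{"dp":[-0.445,-0.175,0.88],"angular":[0,0,0]},{"dp":[-0.445,-0.175,0.88],"angular":[0,0,0]},{"dp":[0.3,0,0.9],"angular":[-2.1,5.32,0]},{"dp":[0.3,0,0.9],"angular":[-2.1,5.32,0]},{"dp":[0.3,0,0.9],"angular":[-2.1,5.32,0]},{"dp":[0.3,0,0.5],"angular":[-2.1,5.32,0]},{"dp":[0.3,0,0],"angular":[-2.1,5.32,0]},{"dp":[0,0,0],"angular":[0,0,0]},{"dp":[0,0,0],"angular":[0,0,0]},{"dp":[0,0,0],"angular":[0,0,0]}]' 0.4
python3 - <<'E'
from h import *
st(); d=snap('wrist','w2');
for n in [('side','s2'),('scene','c2')]: snap(*n)
E
```

```text
t: 4.95
tcp_pos: [0.4867, 0.3227, 0.2842]
tool_rot: [0.563, 0.826, 0.006, 0.006]
force: [-1.4, -0.0, 0.3]
finger_gap: 0.592
gripper_force: 0.0
{'t': 4.95, 'q': [0.396, 0.426, 1.507, -0.004, 1.192, 0.023], 'tcp_pos': [0.487, 0.323, 0.284], 'tool_rot': [0.563, 0.826, 0.006, 0.006], 'force': [-1.399, -0.038, 0.268], 'finger_gap': 0.592, 'gripper_force': 0.0}
```

View pics/w2.png

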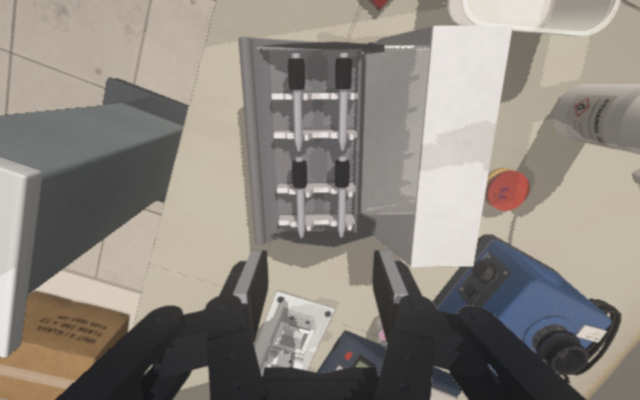

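The wrist view shows the bin open with four pins. Their grips are at (296,73), (343,73), (300,172) and (342,172), tips pointing down in the image. The bin edge is near column 252.

```bash
python3 - <<'E'
from h import *
d=load('w2'); P=cloud(d)
print('edge',px(d,249,100),px(d,256,190))
for u,v in[(296,73),(343,73),(300,172),(342,172)]:
    w=P[v-30:v+30,u-14:u+14]; m=d['image'][v-30:v+30,u-14:u+14].max(-1)<70
    q=w[m&(w[...,2]>.085)]; print((u,v),len(q),np.round(np.median(q,0),4),np.round(np.percentile(q[:,2],95),4), cv2.minAreaRect((q[:,:2]*1000).astype(np.float32)))
    print('rod',np.round(px(d,u+2,v+60 if v<100 else v+45),4))
# mould & covers re-check from side view
S=cloud(load('s2')).reshape(-1,3)
def sel(x0,x1,y0,y1,z0,z1):
    m=(S[:,0]>x0)&(S[:,0]<x1)&(S[:,1]>y0)&(S[:,1]<y1)&(S[:,2]>z0)&(S[:,2]<z1);return S[m]
for c in [(.404,-.294),(.534,-.279),(.497,-.401)]:
    q=sel(c[0]-.06,c[0]+.06,c[1]-.05,c[1]+.05,.03,.05); print(cv2.minAreaRect((q[:,:2]*1000).astype(np.float32)))
E
```

```text
edge [0.40267251 0.36392668 0.08866225] [0.43605634 0.28163069 0.08876437]
(296, 73) 467 [0.4366 0.4022 0.103 ] 0.1049 ((436.48504638671875, 401.30426025390625), (14.401477813720703, 24.840131759643555), 21.51532745361328)
rod [0.456  0.3537 0.101 ]
(343, 73) 455 [0.4748 0.4174 0.1029] 0.1049 ((475.1688537597656, 417.4562072753906), (13.220005989074707, 24.83982276916504), 21.24933624267578)
rod [0.497  0.3697 0.0999]
(300, 172) 337 [0.4707 0.3171 0.1029] 0.1047 ((470.56414794921875, 316.849609375), (13.882726669311523, 25.243812561035156), 22.022062301635742)
rod [0.4893 0.2754 0.1004]
(342, 172) 338 [0.5089 0.3328 0.1029] 0.1046 ((509.11590576171875, 332.6458740234375), (12.788349151611328, 25.056358337402344), 22.449159622192383)
rod [0.5296 0.2906 0.1   ]
((403.8625183105469, -293.400146484375), (35.3107795715332, 13.497445106506348), 1.7070386409759521)
((533.5810546875, -278.91192626953125), (35.287574768066406, 13.13418960571289), 46.917755126953125)
((496.02655029296875, -401.914794921875), (13.00291633605957, 36.617088317871094), 56.51839828491211)
```

```bash
python3 -m crank '[{"dp":[-0.05,-1,0],"angular":[0,0,-8]},{"dp":[-0.05,-1,0],"angular":[0,0,-8]},{"dp":[-0.05,-1,0],"angular":[0,0,-8]},{"dp":[-0.05,-1,0],"angular":[0,0,-8]},{"dp":[-0.05,-1,0],"angular":[0,0,-8]},{"dp":[-0.05,-1,0],"angular":[0,0,-8]},{"dp":[-0.05,-1,0],"angular":[0,0,-8]},{"dp":[-0.05,-1,0],"angular":[0,0,-8]},{"dp":[-0.05,-1,0],"angular":[0,0,-8]},{"dp":[-0.05,-1,0],"angular":[0,0,-8]},{"dp":[-0.05,-1,0],"angular":[0,0,-8]},{"dp":[-0.05,-0.4,0],"angular":[0,0,-8]},{"dp":[-0.05,0,0],"angular":[0,0,-8]},{"dp":[0,0,0],"angular":[0,0,-6]},{"dp":[0,0,0],"angular":[0,0,0]},{"dp":[0,0,0],"angular":[0,0,0]}]' 0.2
python3 - <<'E'
from h import *
st(); d=snap('wrist','w3'); cv2.imwrite('pics/w3b.png',cv2.resize(d['image'],(800,500)))
P=cloud(d).reshape(-1,3)
def rect(n,z0,z1):
    m=(P[:,0]>.45)&(P[:,0]<.62)&(P[:,1]>-.2)&(P[:,1]<.15)&(P[:,2]>z0)&(P[:,2]<z1); q=P[m]
    r=cv2.minAreaRect((q[:,:2]*1000).astype(np.float32)); print(n,len(q),r,np.round(cv2.boxPoints(r)).tolist())
rect('plate',.0045,.0085);rect('top',.033,.039);rect('knk',.048,.06)
E
```

```text
t: 6.7
tcp_pos: [0.4684, -0.0186, 0.2852]
tool_rot: [1.0, 0.014, -0.001, 0.009]
force: [-0.7, -0.1, 0.3]
finger_gap: 0.799
gripper_force: 0.0
{'t': 6.7, 'q': [-0.268, 0.268, 1.763, -0.021, 1.108, 1.285], 'tcp_pos': [0.468, -0.019, 0.285], 'tool_rot': [1.0, 0.014, -0.001, 0.009], 'force': [-0.74, -0.114, 0.319], 'finger_gap': 0.799, 'gripper_force': 0.0}
plate 6454 ((563.926513671875, -11.74951171875), (111.79674530029297, 248.87356567382812), 1.103084683418274) [[506.0, 112.0], [510.0, -137.0], [622.0, -135.0], [617.0, 114.0]]
top 3153 ((550.8402099609375, -14.966827392578125), (49.898651123046875, 214.3813934326172), 1.1388224363327026) [[524.0, 92.0], [528.0, -123.0], [578.0, -122.0], [574.0, 93.0]]
knk 1569 ((550.7230224609375, -11.882347106933594), (49.98075866699219, 224.4048309326172), 1.189540982246399) [[523.0, 100.0], [528.0, -125.0], [578.0, -124.0], [573.0, 101.0]]
```

View pics/w3b.png

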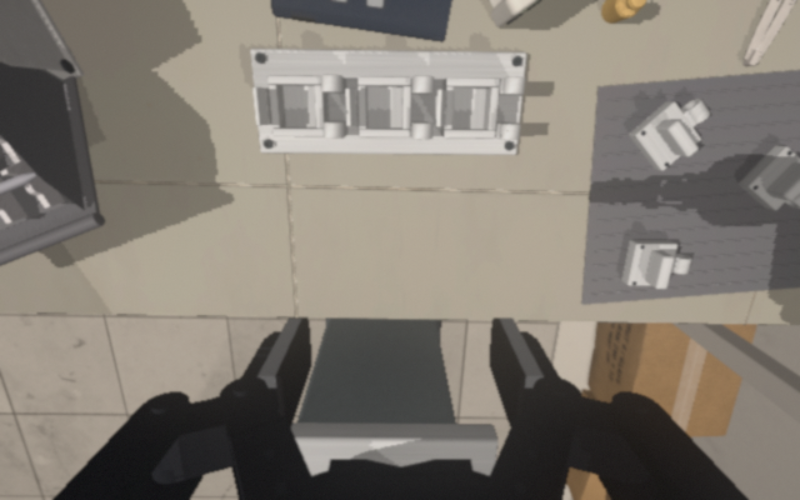

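The view shows the plate from (252,50) to (527,153). Knuckle pairs sit near columns 333, 422 and 511, at rows 83 and 130. The mat covers are at right. I'll locate the knuckle crests from the depth.

```bash
python3 - <<'E'
from h import *
for key in('w3','s2'):
  P=cloud(load(key)).reshape(-1,3); print(key)
  th=np.radians(1.15)
  for x0 in(.532,.570):
    # coordinate along plate y
    L=(P-np.array([.5510,-.0117,0]))@np.array([[np.cos(th),-np.sin(th),0],[np.sin(th),np.cos(th),0],[0,0,1]])
    m=(abs(L[:,0]-(x0-.551))<.004)&(abs(L[:,1])<.14)&(L[:,2]>.02)
    q=L[m]; b=np.arange(-.13,.13,.002)
    print(x0,[(int(round(1000*c+1)),int(round(1000*np.max(q[(q[:,1]>=c)&(q[:,1]<c+.002),2])))) for c in b if ((q[:,1]>=c)&(q[:,1]<c+.002)).any()])
E
```

```text
w3
0.532 [(-113, 49), (-111, 51), (-109, 53), (-107, 54), (-105, 54), (-103, 55), (-101, 54), (-99, 52), (-97, 51), (-95, 47), (-93, 36), (-91, 36), (-89, 37), (-87, 36), (-85, 36), (-83, 36), (-81, 37), (-79, 36), (-77, 36), (-75, 37), (-73, 36), (-71, 36), (-69, 36), (-67, 36), (-65, 36), (-63, 37), (-61, 37), (-59, 36), (-57, 36), (-55, 36), (-53, 37), (-51, 36), (-49, 35), (-43, 49), (-37, 49), (-35, 51), (-33, 54), (-31, 54), (-29, 56), (-27, 55), (-25, 54), (-23, 52), (-21, 50), (-19, 37), (-17, 36), (-15, 37), (-13, 36), (-11, 36), (-9, 36), (-7, 36), (-5, 36), (-3, 36), (-1, 36), (1, 36), (3, 36), (5, 36), (7, 35), (9, 36), (11, 37), (13, 36), (15, 36), (17, 36), (19, 36), (21, 36), (23, 36), (25, 37), (27, 33), (29, 43), (31, 45), (39, 50), (41, 51), (43, 53), (45, 53), (47, 54), (49, 54), (51, 53), (53, 53), (55, 51), (57, 45), (59, 37), (61, 36), (63, 36), (65, 36), (67, 36), (69, 36), (71, 36), (73, 35), (75, 36), (77, 35), (79, 36), (81, 36), (83, 36), (85, 37), (87, 36), (89, 36), (91, 36), (93, 36), (95, 36), (97, 36), (99, 36), (101, 36), (103, 35), (105, 32)]
0.57 [(
[... 1658 characters left out ...]
, (71, 35), (73, 37), (75, 31), (77, 34), (81, 34), (83, 35), (87, 36), (91, 36), (95, 37), (97, 36)]
0.57 [(-117, 23), (-115, 49), (-113, 52), (-111, 53), (-109, 51), (-107, 54), (-105, 55), (-103, 52), (-83, 38), (-81, 37), (-73, 36), (-71, 37), (-67, 37), (-61, 35), (-57, 34), (-53, 37), (-51, 31), (-49, 45), (-47, 50), (-45, 52), (-39, 54), (-37, 49), (-35, 55), (-31, 51), (-29, 54), (-7, 34), (-1, 37), (5, 34), (9, 35), (11, 32), (13, 38), (17, 37), (19, 31), (21, 37), (25, 43), (27, 44), (31, 33), (35, 45), (37, 46), (39, 49), (41, 55), (43, 54), (45, 56), (49, 53), (51, 50), (73, 32), (75, 35), (81, 35), (83, 37), (89, 35), (93, 38), (95, 29), (97, 35), (99, 34), (105, 51), (107, 47)]
```

```bash
python3 -m crank '[{"dp":[-0.213,-0.913,-0.35],"angular":[0.2,0,0]},{"dp":[-0.213,-0.913,-0.35],"angular":[0.2,0,0]},{"dp":[-0.213,-0.913,-0.35],"angular":[0.2,0,0]},{"dp":[-0.213,-0.913,-0.35],"angular":[0.2,0,0]},{"dp":[-0.213,-0.913,-0.35],"angular":[0.2,0,0]},{"dp":[-0.213,-0.913,-0.35],"angular":[0,0,0]},{"dp":[-0.213,-0.913,-0.35],"angular":[0,0,0]},{"dp":[-0.213,-0.913,-0.35],"angular":[0,0,0]},{"dp":[-0.213,-0.913,-0.35],"angular":[0,0,0]},{"dp":[-0.213,-0.913,-0.35],"angular":[0,0,0]},{"dp":[0,0,0],"angular":[0,0,0]},{"dp":[0,0,0],"angular":[0,0,0]},{"dp":[0,0,0],"angular":[0,0,0]}]' 0.45
cat >> h.py <<'E'
def covers(key):
    d=snap('wrist',key); P=cloud(d).reshape(-1,3); P=P[(P[:,0]>.33)&(P[:,1]<-.2)&(P[:,1]>-.55)&(P[:,0]<.66)]
    ribs=P[(P[:,2]>.03)&(P[:,2]<.045)]; used=np.zeros(len(ribs),bool)
    while (~used).sum()>60:
        c=ribs[~used][0]
        for _ in range(4):
            n=np.linalg.norm(ribs[:,:2]-c[:2],axis=1)<.028; c=ribs[n&~used].mean(0) if (n&~used).any() else c
        q=ribs[n&~used]; used|=n; used[np.where(~used)[0][:1]]|=False
        if len(q)<60: 
            used[np.argmax(~used)]=True; continue
        (cx,cy),(w,h),a=cv2.minAreaRect((q[:,:2]*1000).astype(np.float32))
        if w<h: a-=90
        k=P[(np.linalg.norm(P[:,:2]-np.array([cx,cy])/1000,axis=1)<.055)&(P[:,2]>.012)][:,:2].mean(0)*1000-[cx,cy]
        th=np.radians(a)
        if k@[-np.sin(th),np.cos(th)]>0: a+=180
        print('rib',np.round([cx,cy,w,h],1),'yaw',round((a+180)%360-180,1),'z',np.round(np.percentile(q[:,2],[50,95]),4),len(q))
E
python3 -c "
from h import *
st();covers('w4')"
```

```text
t: 8.05
tcp_pos: [0.4049, -0.2917, 0.1803]
tool_rot: [1.0, 0.013, -0.001, 0.0]
force: [-0.6, -0.3, -0.2]
finger_gap: 0.551
gripper_force: 0.0
{'t': 8.05, 'q': [-0.847, 0.462, 1.812, -0.003, 0.869, 0.699], 'tcp_pos': [0.405, -0.292, 0.18], 'tool_rot': [1.0, 0.013, -0.001, 0.0], 'force': [-0.616, -0.28, -0.241], 'finger_gap': 0.551, 'gripper_force': 0.0}
rib [ 531.4 -277.    36.    12.1] yaw 46.0 z [0.0369 0.0382] 888
rib [ 494.6 -399.4   12.4   36.2] yaw -34.3 z [0.0368 0.0382] 840
rib [ 401.6 -291.9   35.7   12. ] yaw -179.7 z [0.037  0.0383] 554
```

View pics/w4.png

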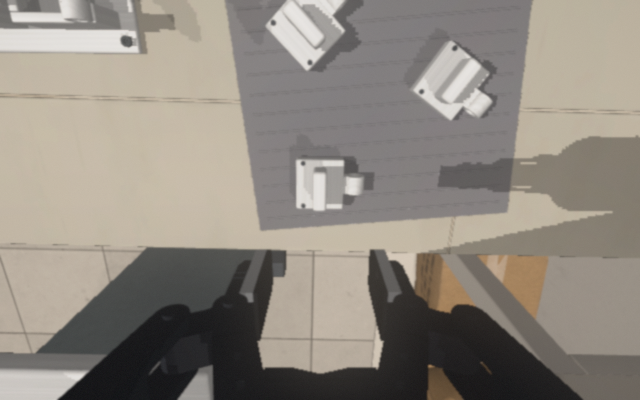

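The view shows three covers, with ribs at (320,185), (308,25) and (462,75). The near one has its knuckle to the right (-y), so its yaw is about 0–1°. I'll grip it.

```bash
python3 -m crank '[{"dp":[-0.11,0,-0.9],"angular":[0,0,0]},{"dp":[0,0,-0.9],"angular":[0,0,0]},{"dp":[0,0,-0.9],"angular":[0,0,0]},{"dp":[0,0,-0.9],"angular":[0,0,0]},{"dp":[0,0,-0.7],"angular":[0,0,0]},{"dp":[0,0,-0.3],"angular":[0,0,0]},{"dp":[0,0,-0.18],"angular":[0,0,0]},{"dp":[0,0,0],"angular":[0,0,0]},{"dp":[0,0,0],"angular":[0,0,0]}]' 0.65
python3 -m crank '[{"dp":[0,0,0],"angular":[0,0,0]},{"dp":[0,0,0],"angular":[0,0,0]},{"dp":[0,0,0],"angular":[0,0,0]},{"dp":[0,0,0],"angular":[0,0,0]}]' 1 60
```

```text
t: 9.0
tcp_pos: [0.4021, -0.2931, 0.0376]
tool_rot: [1.0, 0.013, -0.001, 0.001]
force: [0.1, -0.1, 0.1]
finger_gap: 0.353
gripper_force: 0.0
t: 9.4
tcp_pos: [0.402, -0.2931, 0.0379]
tool_rot: [1.0, 0.013, -0.001, 0.001]
force: [0.6, 0.2, 6.7]
finger_gap: 0.126
gripper_force: 61.3
```

```bash
python3 -m crank '[{"dp":[0,0,0.7],"angular":[0,0,0]},{"dp":[0,0,0.8],"angular":[0,0,0]},{"dp":[0,0,0.8],"angular":[0,0,0]},{"dp":[0,0,0.7],"angular":[0,0,0]},{"dp":[0.629,0.868,0],"angular":[0,0,0]},{"dp":[0.629,0.868,0],"angular":[0,0,0]},{"dp":[0.629,0.868,0],"angular":[0,0,0]},{"dp":[0.629,0.868,0],"angular":[0,0,0]},{"dp":[0.629,0.868,0],"angular":[0,0,0]},{"dp":[0.629,0.868,0],"angular":[0,0,0]},{"dp":[0.629,0.868,0],"angular":[0,0,0]},{"dp":[0.629,0.868,0],"angular":[0,0,0]},{"dp":[0,0,-0.5],"angular":[0,0,0]},{"dp":[0,0,-0.5],"angular":[0,0,0]},{"dp":[0,0,0],"angular":[0,0,0]},{"dp":[0,0,0],"angular":[0,0,0]}]'
python3 -c "
from h import *
st();d=snap('wrist','w5');cv2.imwrite('pics/w5c.png',cv2.resize(d['image'][120:400,180:460],(600,600),interpolation=cv2.INTER_CUBIC))"
```

```text
t: 11.0
tcp_pos: [0.5522, -0.0845, 0.0967]
tool_rot: [1.0, 0.013, -0.002, 0.0]
force: [-0.3, -0.1, -1.9]
finger_gap: 0.125
gripper_force: 60.3
{'t': 11.0, 'q': [-0.351, 0.66, 1.72, -0.003, 0.765, 1.197], 'tcp_pos': [0.552, -0.084, 0.097], 'tool_rot': [1.0, 0.013, -0.002, 0.0], 'force': [-0.277, -0.09, -1.909], 'finger_gap': 0.125, 'gripper_force': 60.323}
```

View pics/w5c.png

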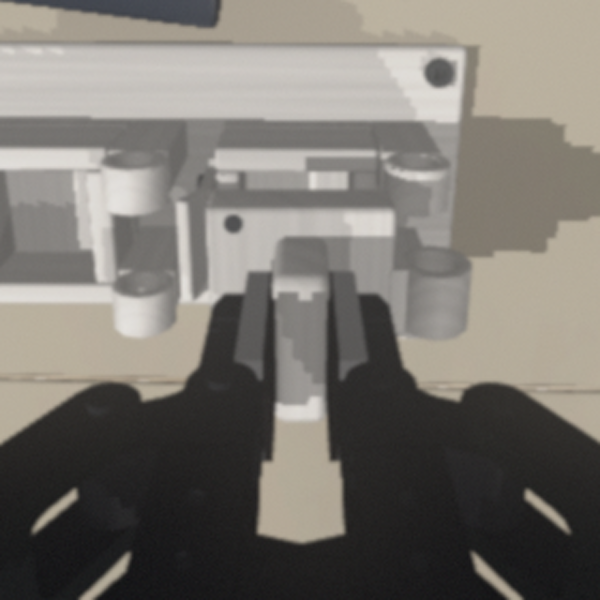

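The cover hangs over the right-hand nest. Its knuckle is at crop (438,290) and the nest's rear knuckle at crop (418,180). I'll compare the crests in the same cloud.

```bash
python3 - <<'E'
from h import *
P=cloud(load('w5')).reshape(-1,3)
def crest(n,x0,x1,y0,y1,z0,z1):
    q=P[(P[:,0]>x0)&(P[:,0]<x1)&(P[:,1]>y0)&(P[:,1]<y1)&(P[:,2]>z0)&(P[:,2]<z1)]
    # fit circle radius 9 in y-z
    from scipy.optimize import least_squares
    f=least_squares(lambda p:np.hypot(q[:,1]-p[0],q[:,2]-p[1])-.009,[q[:,1].mean(),q[:,2].max()-.009],loss='soft_l1',f_scale=.001)
    print(n,len(q),np.round(f.x*1000,2),'x',np.round(np.percentile(q[:,0],[2,98])*1000,1))
crest('rear0',.555,.59,-.130,-.100,.046,.057)
crest('held',.53,.59,-.135,-.103,.066,.085)
crest('rear1',.555,.59,-.055,-.025,.046,.057)
crest('front1',.515,.545,-.055,-.025,.046,.057)
E
```

```text
rear0 648 [-115.84   43.75] x [565.3 577.8]
held 1576 [-115.57   69.12] x [544.6 575.5]
rear1 785 [-40.58  43.94] x [557.2 576.4]
front1 645 [-41.04  43.75] x [526.9 543.2]
```

```bash
python3 -m crank '[{"dp":[0.03,-0.01,-0.25],"angular":[0,0,0]},{"dp":[0,0,-0.25],"angular":[0,0,0]},{"dp":[0,0,-0.2],"angular":[0,0,0]},{"dp":[0,0,-0.1],"angular":[0,0,0]},{"dp":[0,0,0],"angular":[0,0,0]},{"dp":[0,0,0],"angular":[0,0,0]}]'
```

```text
t: 11.65
tcp_pos: [0.5531, -0.0844, 0.0723]
tool_rot: [1.0, 0.012, -0.002, 0.0]
force: [0.6, 3.0, -3.1]
finger_gap: 0.124
gripper_force: 60.4
```

```bash
python3 -m crank '[{"dp":[0,0,0],"angular":[0,0,0]},{"dp":[0,0,0],"angular":[0,0,0]},{"dp":[0,0,0],"angular":[0,0,0]},{"dp":[0,0,0.5],"angular":[0,0,0]},{"dp":[0,0,0.9],"angular":[0,0,0]},{"dp":[0,0,0.9],"angular":[0,0,0]},{"dp":[0,0,0.9],"angular":[0,0,0]},{"dp":[-0.1,-0.92,0],"angular":[0,0,6.4]},{"dp":[-0.1,-0.92,0],"angular":[0,0,6.4]},{"dp":[-0.1,-0.92,0],"angular":[0,0,6.4]},{"dp":[-0.1,-0.92,0],"angular":[0,0,6.4]},{"dp":[-0.1,-0.92,0],"angular":[0,0,6.4]},{"dp":[-0.1,-0.92,0],"angular":[0,0,6.4]},{"dp":[-0.1,-0.92,0],"angular":[0,0,6.4]},{"dp":[0,0,0],"angular":[0,0,0]},{"dp":[0,0,0],"angular":[0,0,0]},{"dp":[0,0,0],"angular":[0,0,0]}]' 0.7
python3 - <<'E'
from h import *
st();covers('w6'); snap('side','s6')
S=cloud(load('s6')).reshape(-1,3)
q=S[(S[:,0]>.5)&(S[:,0]<.6)&(S[:,1]>-.14)&(S[:,1]<-.04)&(S[:,2]>.06)&(S[:,2]<.09)]
print(len(q),cv2.minAreaRect((q[:,:2]*1000).astype(np.float32)),np.percentile(q[:,2],[50,95]))
E
```

```text
t: 13.35
tcp_pos: [0.5321, -0.277, 0.1687]
tool_rot: [0.92, 0.393, -0.001, 0.0]
force: [-0.1, -0.4, 0.4]
finger_gap: 0.301
gripper_force: 0.0
{'t': 13.35, 'q': [-0.665, 0.593, 1.57, -0.003, 0.979, 0.101], 'tcp_pos': [0.532, -0.277, 0.169], 'tool_rot': [0.92, 0.393, -0.001, 0.0], 'force': [-0.127, -0.364, 0.424], 'finger_gap': 0.301, 'gripper_force': 0.0}
rib [ 639.1 -209.8   14.5   14.4] yaw 1.6 z [0.0405 0.042 ] 396
rib [ 532.4 -276.6   35.4   11.8] yaw 46.0 z [0.037  0.0382] 611
55 ((558.9376831054688, -86.50110626220703), (16.67097282409668, 26.534832000732422), 87.29165649414062) [0.06938819 0.07367577]
```

```bash
python3 -m crank '[{"dp":[0.01,0.01,-0.9],"angular":[0,0,0]},{"dp":[0,0,-0.9],"angular":[0,0,0]},{"dp":[0,0,-0.9],"angular":[0,0,0]},{"dp":[0,0,-0.9],"angular":[0,0,0]},{"dp":[0,0,-0.5],"angular":[0,0,0]},{"dp":[0,0,-0.29],"angular":[0,0,0]},{"dp":[0,0,0],"angular":[0,0,0]},{"dp":[0,0,0],"angular":[0,0,0]}]' 0.65
python3 -m crank '[{"dp":[0,0,0],"angular":[0,0,0]},{"dp":[0,0,0],"angular":[0,0,0]},{"dp":[0,0,0],"angular":[0,0,0]},{"dp":[0,0,0],"angular":[0,0,0]}]' 1 60
```

```text
t: 14.25
tcp_pos: [0.5334, -0.2779, 0.0379]
tool_rot: [0.92, 0.393, -0.001, 0.002]
force: [1.0, 0.3, 0.2]
finger_gap: 0.349
gripper_force: 0.0
t: 14.65
tcp_pos: [0.5333, -0.2781, 0.0385]
tool_rot: [0.92, 0.393, -0.001, 0.002]
force: [-1.1, 0.5, 6.7]
finger_gap: 0.12
gripper_force: 63.0
```

```bash
python3 -m crank '[{"dp":[0,0,0.7],"angular":[0,0,0]},{"dp":[0,0,0.8],"angular":[0,0,0]},{"dp":[0,0,0.8],"angular":[0,0,0]},{"dp":[0,0,0.9],"angular":[0,0,0]},{"dp":[0.061,0.9,0],"angular":[0,0,-4.52]},{"dp":[0.061,0.9,0],"angular":[0,0,-4.52]},{"dp":[0.061,0.9,0],"angular":[0,0,-4.52]},{"dp":[0.061,0.9,0],"angular":[0,0,-4.52]},{"dp":[0.061,0.9,0],"angular":[0,0,-4.52]},{"dp":[0.061,0.9,0],"angular":[0,0,-4.52]},{"dp":[0.061,0.9,0],"angular":[0,0,-4.52]},{"dp":[0.061,0.9,0],"angular":[0,0,-4.52]},{"dp":[0.061,0.9,0],"angular":[0,0,-4.52]},{"dp":[0.061,0.9,0],"angular":[0,0,-4.52]},{"dp":[0,0,-0.5],"angular":[0,0,0]},{"dp":[0,0,-0.6],"angular":[0,0,0]},{"dp":[0,0,0],"angular":[0,0,0]},{"dp":[0,0,0],"angular":[0,0,0]}]'
cat >> h.py <<'E'
from scipy.optimize import least_squares
def crest(P,n,x0,x1,y0,y1,z0,z1):
    q=P[(P[:,0]>x0)&(P[:,0]<x1)&(P[:,1]>y0)&(P[:,1]<y1)&(P[:,2]>z0)&(P[:,2]<z1)]
    f=least_squares(lambda p:np.hypot(q[:,1]-p[0],q[:,2]-p[1])-.009,[q[:,1].mean(),q[:,2].max()-.009],loss='soft_l1',f_scale=.001)
    print(n,len(q),np.round(f.x*1000,2),'x',np.round(np.percentile(q[:,0],[2,98])*1000,1))
def hover(key,ny):
    d=snap('wrist',key); P=cloud(d).reshape(-1,3)
    crest(P,'rear',.555,.59,ny-.015,ny+.015,.046,.057)
    crest(P,'held',.535,.562,ny-.015,ny+.015,.066,.085)
E
python3 -c "
from h import *
st();hover('w7',-.040)"
```

```text
t: 16.45
tcp_pos: [0.5508, -0.0077, 0.0999]
tool_rot: [1.0, 0.009, -0.002, 0.0]
force: [0.1, -0.7, -1.2]
finger_gap: 0.121
gripper_force: 62.0
{'t': 16.45, 'q': [-0.216, 0.648, 1.738, -0.002, 0.759, 1.338], 'tcp_pos': [0.551, -0.008, 0.1], 'tool_rot': [1.0, 0.009, -0.002, 0.0], 'force': [0.074, -0.657, -1.213], 'finger_gap': 0.121, 'gripper_force': 61.978}
rear 760 [-41.01  44.08] x [556.4 576.5]
held 1586 [-39.31  71.89] x [543.9 560.6]
```

```bash
python3 -m crank '[{"dp":[-0.02,-0.05,0],"angular":[0,0,0]},{"dp":[0,0,-0.3],"angular":[0,0,0]},{"dp":[0,0,-0.3],"angular":[0,0,0]},{"dp":[0,0,-0.2],"angular":[0,0,0]},{"dp":[0,0,-0.1],"angular":[0,0,0]},{"dp":[0,0,0],"angular":[0,0,0]},{"dp":[0,0,0],"angular":[0,0,0]}]'
```

```text
t: 17.2
tcp_pos: [0.5504, -0.0085, 0.0724]
tool_rot: [1.0, 0.009, -0.001, -0.0]
force: [1.6, 4.2, -4.2]
finger_gap: 0.119
gripper_force: 62.2
```

```bash
python3 -m crank '[{"dp":[0,0,0],"angular":[0,0,0]},{"dp":[0,0,0],"angular":[0,0,0]},{"dp":[0,0,0],"angular":[0,0,0]},{"dp":[0,0,0.5],"angular":[0,0,0]},{"dp":[0,0,0.9],"angular":[0,0,0]},{"dp":[0,0,0.9],"angular":[0,0,0]},{"dp":[0,0,0.9],"angular":[0,0,0]}]' 0.7
python3 -m crank '[{"dp":[-0.13,-0.932,0],"angular":[0,0,-2.5]},{"dp":[-0.13,-0.932,0],"angular":[0,0,-2.5]},{"dp":[-0.13,-0.932,0],"angular":[0,0,-2.5]},{"dp":[-0.13,-0.932,0],"angular":[0,0,-2.5]},{"dp":[-0.13,-0.932,0],"angular":[0,0,-2.5]},{"dp":[-0.13,-0.932,0],"angular":[0,0,-2.5]},{"dp":[-0.13,-0.932,0],"angular":[0,0,-2.5]},{"dp":[-0.13,-0.932,0],"angular":[0,0,-2.5]},{"dp":[-0.13,-0.932,0],"angular":[0,0,-2.5]},{"dp":[-0.13,-0.932,0],"angular":[0,0,-2.5]},{"dp":[-0.13,-0.932,0],"angular":[0,0,-2.5]},{"dp":[-0.13,-0.932,0],"angular":[0,0,-2.5]},{"dp":[-0.13,-0.932,0],"angular":[0,0,-2.5]},{"dp":[-0.13,-0.932,0],"angular":[0,0,-2.5]},{"dp":[0,0,0],"angular":[0,0,0]},{"dp":[0,0,0],"angular":[0,0,0]},{"dp":[0,0,0],"angular":[0,0,0]}]'
python3 -c "
from h import *
st();covers('w8')"
```

```text
t: 17.9
tcp_pos: [0.5502, -0.0096, 0.1701]
tool_rot: [1.0, 0.009, -0.002, 0.001]
force: [0.4, -0.1, -0.3]
finger_gap: 0.297
gripper_force: 0.0
t: 19.6
tcp_pos: [0.4955, -0.3995, 0.1689]
tool_rot: [0.957, -0.292, -0.002, -0.0]
force: [-0.2, 0.4, 0.8]
finger_gap: 0.303
gripper_force: 0.0
{'t': 19.6, 'q': [-0.853, 0.637, 1.471, -0.002, 1.038, 1.31], 'tcp_pos': [0.495, -0.4, 0.169], 'tool_rot': [0.957, -0.292, -0.002, -0.0], 'force': [-0.24, 0.432, 0.767], 'finger_gap': 0.303, 'gripper_force': 0.0}
rib [ 638.3 -210.8   13.8   14.7] yaw -51.6 z [0.04   0.0418] 341
rib [ 494.9 -400.3   11.6   35. ] yaw -33.5 z [0.037  0.0382] 593
```

```bash
python3 -m crank '[{"dp":[-0.02,-0.03,-0.9],"angular":[0,0,0]},{"dp":[0,0,-0.9],"angular":[0,0,0]},{"dp":[0,0,-0.9],"angular":[0,0,0]},{"dp":[0,0,-0.9],"angular":[0,0,0]},{"dp":[0,0,-0.5],"angular":[0,0,0]},{"dp":[0,0,-0.3],"angular":[0,0,0]},{"dp":[0,0,0],"angular":[0,0,0]},{"dp":[0,0,0],"angular":[0,0,0]}]' 0.65
python3 -m crank '[{"dp":[0,0,0],"angular":[0,0,0]},{"dp":[0,0,0],"angular":[0,0,0]},{"dp":[0,0,0],"angular":[0,0,0]},{"dp":[0,0,0],"angular":[0,0,0]}]' 1 60
```

```text
t: 20.45
tcp_pos: [0.4959, -0.4019, 0.0379]
tool_rot: [0.956, -0.292, -0.001, 0.0]
force: [-0.0, -0.2, 0.0]
finger_gap: 0.345
gripper_force: 0.0
t: 20.85
tcp_pos: [0.496, -0.4024, 0.0387]
tool_rot: [0.956, -0.292, -0.0, 0.001]
force: [0.5, 0.2, 6.4]
finger_gap: 0.125
gripper_force: 63.2
```

```bash
python3 -m crank '[{"dp":[0,0,0.8],"angular":[0,0,0]},{"dp":[0,0,0.9],"angular":[0,0,0]},{"dp":[0,0,0.9],"angular":[0,0,0]},{"dp":[0,0,0.9],"angular":[0,0,0]},{"dp":[0.1125,0.979,0.05],"angular":[0,0,2.2]},{"dp":[0.1125,0.979,0.05],"angular":[0,0,2.2]},{"dp":[0.1125,0.979,0.05],"angular":[0,0,2.2]},{"dp":[0.1125,0.979,0.05],"angular":[0,0,2.2]},{"dp":[0.1125,0.979,0],"angular":[0,0,2.2]},{"dp":[0.1125,0.979,0],"angular":[0,0,2.2]},{"dp":[0.1125,0.979,0],"angular":[0,0,2.2]},{"dp":[0.1125,0.979,0],"angular":[0,0,2.2]},{"dp":[0.1125,0.979,0],"angular":[0,0,2.2]},{"dp":[0.1125,0.979,0],"angular":[0,0,2.2]},{"dp":[0.1125,0.979,0],"angular":[0,0,2.2]},{"dp":[0.1125,0.979,0],"angular":[0,0,2.2]},{"dp":[0.1125,0.979,0],"angular":[0,0,2.2]},{"dp":[0.1125,0.979,0],"angular":[0,0,2.2]},{"dp":[0.1125,0.979,0],"angular":[0,0,2.2]},{"dp":[0.1125,0.979,0],"angular":[0,0,2.2]}]'
python3 -m crank '[{"dp":[0,0,0],"angular":[0,0,0]},{"dp":[0,0,-0.9],"angular":[0,0,0]},{"dp":[0,0,-0.7],"angular":[0,0,0]},{"dp":[0,0,0],"angular":[0,0,0]},{"dp":[0,0,0],"angular":[0,0,0]}]'
python3 -c "
from h import *
st();hover('w9',.036)"
```

```text
t: 22.85
tcp_pos: [0.5489, 0.0695, 0.1479]
tool_rot: [1.0, 0.012, -0.002, 0.0]
force: [-0.0, 0.2, -1.5]
finger_gap: 0.126
gripper_force: 62.3
t: 23.35
tcp_pos: [0.549, 0.0678, 0.1]
tool_rot: [1.0, 0.011, -0.002, 0.0]
force: [0.5, 0.1, -1.4]
finger_gap: 0.123
gripper_force: 62.2
{'t': 23.35, 'q': [-0.079, 0.65, 1.732, -0.002, 0.763, 1.473], 'tcp_pos': [0.549, 0.068, 0.1], 'tool_rot': [1.0, 0.011, -0.002, 0.0], 'force': [0.461, 0.138, -1.384], 'finger_gap': 0.123, 'gripper_force': 62.235}
rear 766 [35.17 44.08] x [556.4 575.1]
held 1617 [36.4  71.85] x [539.1 560.4]
```

```bash
python3 -m crank '[{"dp":[-0.03,-0.03,0],"angular":[0,0,0]},{"dp":[0,0,-0.3],"angular":[0,0,0]},{"dp":[0,0,-0.3],"angular":[0,0,0]},{"dp":[0,0,-0.2],"angular":[0,0,0]},{"dp":[0,0,-0.1],"angular":[0,0,0]},{"dp":[0,0,0],"angular":[0,0,0]},{"dp":[0,0,0],"angular":[0,0,0]}]'
```

```text
t: 24.1
tcp_pos: [0.5487, 0.0675, 0.0728]
tool_rot: [1.0, 0.011, -0.001, 0.0]
force: [1.6, -0.2, -2.5]
finger_gap: 0.121
gripper_force: 62.1
```

```bash
python3 -m crank '[{"dp":[0,0,0],"angular":[0,0,0]},{"dp":[0,0,0],"angular":[0,0,0]},{"dp":[0,0,0],"angular":[0,0,0]},{"dp":[0,0,0.5],"angular":[0,0,0]},{"dp":[0,0,0.9],"angular":[0,0,0]},{"dp":[-0.4,-0.5,0.9],"angular":[0,0,0]},{"dp":[-0.7,-0.8,0.9],"angular":[0,0,0]},{"dp":[-0.7,-0.8,0.5],"angular":[0,0,0]},{"dp":[-0.7,-0.8,0],"angular":[0,0,0]},{"dp":[0,0,0],"angular":[0,0,0]},{"dp":[0,0,0],"angular":[0,0,0]}]' 0.7
python3 - <<'E'
from h import *
st();d=snap('wrist','w10');cv2.imwrite('pics/w10c.png',cv2.resize(d['image'][0:260,110:530],(800,495),interpolation=cv2.INTER_CUBIC))
P=cloud(d).reshape(-1,3)
for i,ny in enumerate([-.1162,-.0402,.0358]):
    for n,x0,x1 in[('f',.524,.539),('m',.543,.559),('r',.564,.580)]:
        crest(P,f'{i}{n}',x0,x1,ny-.011,ny+.011,.049,.057)
    q=P[(abs(P[:,1]-ny-.0325)<.02)&(P[:,2]>.066)&(P[:,0]>.5)&(P[:,0]<.6)]
    print('rib',len(q),cv2.minAreaRect((q[:,:2]*1000).astype(np.float32)),np.percentile(q[:,2],[50,95]))
E
```

```text
t: 25.2
tcp_pos: [0.4732, -0.0198, 0.1844]
tool_rot: [1.0, 0.01, -0.001, 0.0]
force: [-0.9, -0.5, 0.2]
finger_gap: 0.299
gripper_force: 0.0
{'t': 25.2, 'q': [-0.278, 0.427, 1.869, -0.002, 0.847, 1.274], 'tcp_pos': [0.473, -0.02, 0.184], 'tool_rot': [1.0, 0.01, -0.001, 0.0], 'force': [-0.902, -0.514, 0.247], 'finger_gap': 0.299, 'gripper_force': 0.0}
0f 282 [-116.36   43.87] x [528.2 538.9]
0m 427 [-116.58   43.93] x [545.2 558.5]
0r 373 [-115.58   43.7 ] x [565.3 577.6]
rib 948 ((552.3353881835938, -84.86282348632812), (35.68362045288086, 12.605896949768066), 2.59893798828125) [0.07078365 0.07208718]
1f 319 [-40.36  43.93] x [526.6 538.7]
1m 499 [-40.8   44.01] x [543.1 558.8]
1r 358 [-39.6   43.81] x [564.3 576. ]
rib 903 ((550.4004516601562, -9.11919116973877), (34.90576171875, 11.971860885620117), 1.0113190412521362) [0.07089097 0.07212657]
2f 381 [35.9 43.9] x [525.  538.6]
2m 373 [35.33 44.12] x [543.5 555.2]
2r 319 [36.22 43.9 ] x [564.1 574.4]
rib 955 ((545.6596069335938, 66.21643829345703), (36.05913543701172, 12.114792823791504), 1.2457654476165771) [0.07070507 0.07206701]
```

View pics/w10c.png

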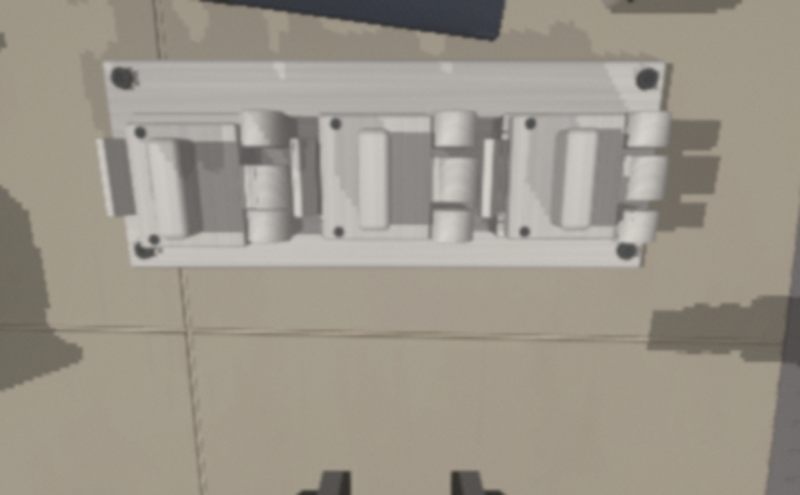

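All three covers are seated: rib tops are at z 0.072 and the hinge knuckles line up at crop columns 267, 454 and 647. Next are the pins.

```bash
python3 -m crank '[{"dp":[0,0.864,0.067],"angular":[0,0,8.5]},{"dp":[0,0.864,0.067],"angular":[0,0,8.5]},{"dp":[0,0.864,0.067],"angular":[0,0,8.5]},{"dp":[0,0.864,0.067],"angular":[0,0,8.5]},{"dp":[0,0.864,0.067],"angular":[0,0,8.5]},{"dp":[0,0.864,0.067],"angular":[0,0,8.5]},{"dp":[0,0.864,0.067],"angular":[0,0,8.5]},{"dp":[0,0.864,0.067],"angular":[0,0,8.5]},{"dp":[0,0.864,0.067],"angular":[0,0,8.5]},{"dp":[0,0.864,0.067],"angular":[0,0,8.5]},{"dp":[0,0.864,0.067],"angular":[0,0,8.5]},{"dp":[0,0.864,0.067],"angular":[0,0,8.5]},{"dp":[0,0.864,0.067],"angular":[0,0,8.5]},{"dp":[0,0,0],"angular":[0,0,0]},{"dp":[0,0,0],"angular":[0,0,0]},{"dp":[0,0,0],"angular":[0,0,0]}]' 0.7
cat >> h.py <<'E'
def pins(key):
    d=snap('wrist',key); P=cloud(d); m=(d['image'].max(-1)<75)&(P[...,2]>.09)&(P[...,2]<.112)&(P[...,0]>.4)&(P[...,0]<.54)&(P[...,1]>.27)&(P[...,1]<.45)
    n,l,s,_=cv2.connectedComponentsWithStats(m.astype(np.uint8))
    for i in range(1,n):
        if s[i,4]<150: continue
        q=P[l==i]; r=cv2.minAreaRect((q[:,:2]*1000).astype(np.float32)); print(s[i,4],np.round(r[0],1),np.round(r[1],1),round(r[2],1),'z',np.round(np.percentile(q[:,2],95),4))
E
python3 -c "
from h import *
st();pins('w11')"
```

```text
t: 26.85
tcp_pos: [0.4729, 0.3172, 0.2096]
tool_rot: [0.561, 0.828, -0.001, 0.001]
force: [0.5, -0.1, 0.5]
finger_gap: 0.301
gripper_force: 0.0
{'t': 26.85, 'q': [0.396, 0.502, 1.613, -0.004, 1.027, 0.019], 'tcp_pos': [0.473, 0.317, 0.21], 'tool_rot': [0.561, 0.828, -0.001, 0.001], 'force': [0.507, -0.077, 0.466], 'finger_gap': 0.301, 'gripper_force': 0.0}
869 [475.  417.5] [14.5 25.7] 20.9 z 0.1047
863 [436.3 401.7] [14.3 24.9] 21.9 z 0.1047
569 [470.6 317. ] [13.2 25.7] 22.0 z 0.1047
592 [509.4 332.5] [14.  25.9] 21.3 z 0.1046
```

```bash
python3 -m crank '[{"dp":[-0.077,0,-0.8],"angular":[0,0,0]},{"dp":[0,0,-0.8],"angular":[0,0,0]},{"dp":[0,0,-0.8],"angular":[0,0,0]},{"dp":[0,0,-0.7],"angular":[0,0,0]},{"dp":[0,0,-0.4],"angular":[0,0,0]},{"dp":[0,0,-0.2],"angular":[0,0,0]},{"dp":[0,0,0],"angular":[0,0,0]},{"dp":[0,0,0],"angular":[0,0,0]}]' 0.7
python3 -m crank '[{"dp":[0,0,0],"angular":[0,0,0]},{"dp":[0,0,0],"angular":[0,0,0]},{"dp":[0,0,0],"angular":[0,0,0]},{"dp":[0,0,0],"angular":[0,0,0]}]' 1 80
```

```text
t: 27.7
tcp_pos: [0.4717, 0.3175, 0.0999]
tool_rot: [0.561, 0.828, 0.0, 0.002]
force: [0.4, -0.3, 0.6]
finger_gap: 0.298
gripper_force: 0.0
t: 28.1
tcp_pos: [0.4707, 0.3173, 0.0999]
tool_rot: [0.561, 0.828, -0.001, 0.001]
force: [-2.6, -1.5, 5.1]
finger_gap: 0.12
gripper_force: 78.1
```

```bash
python3 -m crank '[{"dp":[0,0,0.5],"angular":[0,0,0]},{"dp":[0,0,0.9],"angular":[0,0,0]},{"dp":[0,0,0.9],"angular":[0,0,0]},{"dp":[0,0,0.9],"angular":[0,0,0]},{"dp":[-0.092,-0.946,0],"angular":[0,0,6.94]},{"dp":[-0.092,-0.946,0],"angular":[0,0,6.94]},{"dp":[-0.092,-0.946,0],"angular":[0,0,6.94]},{"dp":[-0.092,-0.946,-0.2],"angular":[0,0,6.94]},{"dp":[-0.092,-0.946,-0.4],"angular":[0,0,6.94]},{"dp":[-0.092,-0.946,-0.4],"angular":[0,0,6.94]},{"dp":[-0.092,-0.946,-0.4],"angular":[0,0,6.94]},{"dp":[-0.092,-0.946,-0.5],"angular":[0,0,6.94]},{"dp":[-0.092,-0.946,-0.5],"angular":[0,0,6.94]},{"dp":[-0.092,-0.946,-0.5],"angular":[0,0,6.94]},{"dp":[0,0,0],"angular":[0,0,0]},{"dp":[0,0,0],"angular":[0,0,0]},{"dp":[0,0,0],"angular":[0,0,0]}]'
python3 -c "
from h import *
st();d=snap('wrist','w12');snap('side','s12')"
```

```text
t: 29.8
tcp_pos: [0.4441, 0.0342, 0.1086]
tool_rot: [-0.01, 1.0, 0.0, 0.002]
force: [0.8, 0.7, -1.4]
finger_gap: 0.119
gripper_force: 77.8
{'t': 29.8, 'q': [-0.176, 0.546, 2.001, 0.003, 0.59, -1.769], 'tcp_pos': [0.444, 0.034, 0.109], 'tool_rot': [-0.01, 1.0, 0.0, 0.002], 'force': [0.768, 0.694, -1.364], 'finger_gap': 0.119, 'gripper_force': 77.78}
```

View pics/w12.png

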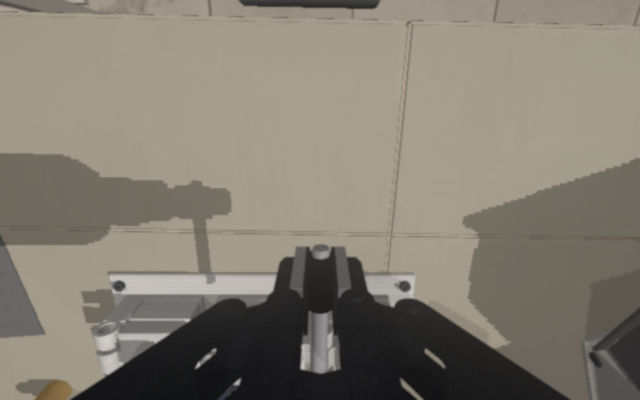

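The pin is held, with its rod running straight down the image from (320,300) to (320,370) toward the mould. I'll check the rod's line in the world.

```bash
python3 - <<'E'
from h import *
d=load('w12');P=cloud(d)
for v in range(245,380,10):
    r=P[v,305:336]; k=np.nanargmax(np.where(np.isnan(r[:,2]),-1,r[:,2])); z=r[k,2]; q=r[r[:,2]>z-.003]
    print(v,np.round(q.mean(0)*1000,1),round(z*1000,1))
q=cloud(load('s12')).reshape(-1,3)
q=q[(abs(q[:,1]-.034)<.02)&(q[:,0]>.465)&(q[:,0]<.525)&(q[:,2]>.09)&(q[:,2]<.13)]
for x in np.arange(.465,.525,.008):
    m=(q[:,0]>=x)&(q[:,0]<x+.008)
    if m.any(): print(round(x,3),m.sum(),np.round(q[m].mean(0)*1000,1))
E
```

```text
245 [428.5  34.2 103. ] 103.8
255 [430.6  34.  108.3] 109.5
265 [433.6  33.5 111.4] 112.6
275 [434.1  33.1 118.3] 119.4
285 [433.4  32.8 126.4] 127.0
295 [436.9  32.9 127.8] 128.4
305 [441.4  33.  127.7] 129.0
315 [446.4  33.1 127.3] 128.0
325 [451.3  34.2 127.3] 128.1
335 [473.2  34.2 108.5] 109.7
345 [479.1  34.3 108.5] 109.6
355 [485.1  34.7 108.6] 110.0
365 [491.4  34.5 108.6] 109.6
375 [434.5  33.8 166.1] 167.1
0.465 7 [469.   31.3 107.1]
0.473 6 [476.8  31.4 106.6]
0.481 9 [485.4  31.8 105.3]
0.489 7 [493.4  30.6 107.9]
0.497 9 [500.8  31.4 107.6]
0.505 6 [508.6  30.2 107.7]
0.513 2 [514.1  31.7 107.1]
```

```bash
python3 -m crank '[{"dp":[0,0,-0.7],"angular":[0,0,0]},{"dp":[0,0,-0.7],"angular":[0,0,0]},{"dp":[0,0,-0.5],"angular":[0,0,0]},{"dp":[0,0,-0.12],"angular":[0,0,0]},{"dp":[0,0,0],"angular":[0,0,0]},{"dp":[0,0,0],"angular":[0,0,0]}]'
python3 -m crank '[{"dp":[0.25,0.005,0],"angular":[0,0,0]},{"dp":[0.25,0.005,0],"angular":[0,0,0]},{"dp":[0.25,0.005,0],"angular":[0,0,0]},{"dp":[0.2,0.004,0],"angular":[0,0,0]},{"dp":[0.2,0.004,0],"angular":[0,0,0]},{"dp":[0,0,0],"angular":[0,0,0]},{"dp":[0,0,0],"angular":[0,0,0]}]'
```

```text
t: 30.5
tcp_pos: [0.4439, 0.034, 0.0482]
tool_rot: [-0.01, 1.0, 0.0, 0.002]
force: [0.5, -0.3, -0.2]
finger_gap: 0.121
gripper_force: 77.8
t: 31.2
tcp_pos: [0.4787, 0.0343, 0.0476]
tool_rot: [-0.01, 1.0, 0.0, 0.002]
force: [1.6, 1.7, -1.5]
finger_gap: 0.119
gripper_force: 77.8
```

```bash
python3 -m crank '[{"dp":[0.2,0.004,0],"angular":[0,0,0]},{"dp":[0.2,0.004,0],"angular":[0,0,0]},{"dp":[0.2,0.004,0],"angular":[0,0,0]},{"dp":[0.2,0.004,0],"angular":[0,0,0]},{"dp":[0.15,0.003,0],"angular":[0,0,0]},{"dp":[0,0,0],"angular":[0,0,0]},{"dp":[0,0,0],"angular":[0,0,0]}]'
```

```text
t: 31.9
tcp_pos: [0.5074, 0.0349, 0.0477]
tool_rot: [-0.01, 1.0, 0.0, 0.002]
force: [0.1, 1.1, -1.2]
finger_gap: 0.12
gripper_force: 77.9
```

Going in freely. I'll push the last few mm until the force rises.

```bash
python3 -m crank '[{"dp":[0.1,0.002,0],"angular":[0,0,0]},{"dp":[0.1,0.002,0],"angular":[0,0,0]},{"dp":[0,0,0],"angular":[0,0,0]},{"dp":[0,0,0],"angular":[0,0,0]}]'
```

```text
t: 32.3
tcp_pos: [0.5106, 0.0351, 0.0474]
tool_rot: [-0.01, 1.0, 0.001, -0.001]
force: [-4.4, -0.6, 2.2]
finger_gap: 0.117
gripper_force: 78.2
```

```bash
python3 -m crank '[{"dp":[0.05,0,0],"angular":[0,0,0]},{"dp":[0,0,0],"angular":[0,0,0]},{"dp":[0,0,0],"angular":[0,0,0]}]'
```

```text
t: 32.6
tcp_pos: [0.5106, 0.0351, 0.0473]
tool_rot: [-0.01, 1.0, 0.001, -0.002]
force: [-7.2, -2.0, 3.6]
finger_gap: 0.12
gripper_force: 78.4
```

```bash
python3 -m crank '[{"dp":[0.1,0,0],"angular":[0,0,0]},{"dp":[0,0,0],"angular":[0,0,0]},{"dp":[0,0,0],"angular":[0,0,0]}]'; python3 - <<'E'
from h import *
d=snap('wrist','w13'); P=cloud(d)
for v in range(240,400,6):
    r=P[v,300:341]; k=np.nanargmax(np.where(np.isnan(r[:,2])|(r[:,2]>.07),-1,r[:,2])); z=r[k,2]; q=r[(r[:,2]>z-.003)&(r[:,2]<.07)]
    print(v,np.round(q.mean(0)*1000,1),d['image'][v,320])
s=snap('side','s13'); q=cloud(s); m=(abs(q[...,1]-.034)<.016)&(q[...,0]>.49)&(q[...,0]<.6)&(q[...,2]>.03)&(q[...,2]<.06)
for x in np.arange(.496,.59,.004):
    k=m&(q[...,0]>=x)&(q[...,0]<x+.004)
    if k.any(): print(round(x,3),k.sum(),np.round(q[k].mean(0)*1000,1),s['image'][k].mean(0).round())
E
```

```text
t: 32.9
tcp_pos: [0.5108, 0.0353, 0.047]
tool_rot: [-0.01, 1.0, 0.001, -0.005]
force: [-10.8, -2.4, 6.6]
finger_gap: 0.119
gripper_force: 78.6
240 [510.3  35.3   5. ] [185 190 194]
246 [494.9  35.1  42.9] [90 91 94]
252 [495.9  35.3  46.6] [140 138 142]
258 [499.   35.1  46.2] [139 137 141]
264 [500.2  35.   49.2] [41 43 44]
270 [500.3  34.7  53.9] [39 40 43]
276 [500.4  34.6  58.3] [36 37 39]
282 [500.5  34.6  62.5] [31 32 32]
288 [500.4  34.1  66.7] [31 32 34]
294 [503.3  34.7  66.3] [29 31 31]
300 [505.3  36.5  67.2] [30 31 31]
306 [508.5  35.3  66.5] [26 27 28]
312 [511.1  35.4  66.8] [33 33 33]
318 [513.8  35.4  66.8] [105 107 110]
324 [516.5  33.4  67.1] [164 168 172]
330 [517.3  28.8  69.6] [167 171 174]
336 [535.1  36.   52.4] [167 171 174]
342 [540.9  36.1  49.7] [93 93 96]
348 [541.9  35.9  52.4] [151 155 159]
354 [545.5  35.8  52.3] [157 162 165]
360 [549.   36.3  52.2] [160 163 167]
366 [552.9  36.6  51.9] [159 163 166]
372 [555.7  36.4  52.6] [145 148 151]
378 [nan nan nan] [27 25 26]
384 [nan nan nan] [27 26 28]
390 [nan nan nan] [29 26 25]
396 [nan nan nan] [25 25 24]

[... 311 characters left out ...]
3 [530.1  32.2  47.1] [142. 143. 144.]
0.532 10 [534.3  35.3  46.9] [153. 154. 155.]
0.536 10 [538.3  34.   49.5] [146. 147. 148.]
0.54 10 [541.8  34.2  48.9] [138. 138. 139.]
0.544 11 [546.1  34.1  50.5] [146. 148. 148.]
0.548 7 [549.9  31.7  49.6] [158. 159. 160.]
0.552 9 [554.   29.1  51.1] [159. 160. 161.]
0.556 12 [558.   37.   47.8] [148. 149. 150.]
0.56 10 [562.   37.7  46.2] [142. 143. 144.]
0.564 11 [566.4  34.   48.1] [147. 149. 150.]
0.568 12 [570.   33.2  45.5] [148. 149. 150.]
0.572 13 [573.8  32.4  47.6] [144. 144. 145.]
0.576 6 [576.9  28.8  41.5] [131. 132. 133.]
0.58 1 [581.3  32.8  45.7] [149. 151. 152.]<stdin>:5: RuntimeWarning: Mean of empty slice.
  ret = um.true_divide(
```

Home: the button end is at x≈0.495, so the grip centre is at 0.512, which matches the expected value. I'll release and fetch the next pin.

```bash
python3 -m crank '[{"dp":[-0.1,0,0],"angular":[0,0,0]},{"dp":[0,0,0],"angular":[0,0,0]},{"dp":[0,0,0],"angular":[0,0,0]},{"dp":[0,0,0.4],"angular":[0,0,0]},{"dp":[0,0,0.8],"angular":[0,0,0]},{"dp":[0,0,0.9],"angular":[0,0,0]},{"dp":[0,0,0.9],"angular":[0,0,0]},{"dp":[0,0,0.9],"angular":[0,0,0]},{"dp":[0,0,0.9],"angular":[0,0,0]}]' 0.7
python3 -m crank '[{"dp":[0,0.9,0.05],"angular":[0,0,-6.3]},{"dp":[0,0.9,0.05],"angular":[0,0,-6.3]},{"dp":[0,0.9,0.05],"angular":[0,0,-6.3]},{"dp":[0,0.9,0.05],"angular":[0,0,-6.3]},{"dp":[0,0.9,0],"angular":[0,0,-6.3]},{"dp":[0,0.9,0],"angular":[0,0,-6.3]},{"dp":[0,0.9,0],"angular":[0,0,-6.3]},{"dp":[0,0.9,0],"angular":[0,0,-6.3]},{"dp":[0,0.9,0],"angular":[0,0,-6.3]},{"dp":[0,0.9,0],"angular":[0,0,-6.3]},{"dp":[0,0.9,0],"angular":[0,0,-6.3]},{"dp":[0,0,0],"angular":[0,0,0]},{"dp":[0,0,0],"angular":[0,0,0]},{"dp":[0,0,0],"angular":[0,0,0]}]'
python3 -c "
from h import *
st();pins('w14')"
```

```text
t: 33.9
tcp_pos: [0.5162, 0.0351, 0.1944]
tool_rot: [-0.01, 1.0, 0.0, 0.005]
force: [1.1, -0.1, 0.0]
finger_gap: 0.296
gripper_force: 0.0
t: 35.3
tcp_pos: [0.5144, 0.3316, 0.1983]
tool_rot: [0.56, 0.828, 0.0, 0.002]
force: [0.1, 1.0, 0.0]
finger_gap: 0.3
gripper_force: 0.0
{'t': 35.3, 'q': [0.392, 0.568, 1.517, -0.003, 1.055, 0.011], 'tcp_pos': [0.514, 0.332, 0.198], 'tool_rot': [0.56, 0.828, 0.0, 0.002], 'force': [0.077, 0.956, 0.041], 'finger_gap': 0.3, 'gripper_force': 0.0}
236 [446.6 432.8] [63.1  0.6] 22.0 z 0.1014
1001 [436.8 401.7] [15.  25.9] 21.6 z 0.1048
978 [475.4 417.5] [14.7 25.4] 20.8 z 0.1048
659 [509.8 332.6] [14.  26.2] 21.3 z 0.1046
```

```bash
python3 -m crank '[{"dp":[-0.16,0.033,-0.8],"angular":[0,0,0]},{"dp":[0,0,-0.8],"angular":[0,0,0]},{"dp":[0,0,-0.8],"angular":[0,0,0]},{"dp":[0,0,-0.5],"angular":[0,0,0]},{"dp":[0,0,-0.3],"angular":[0,0,0]},{"dp":[0,0,-0.1],"angular":[0,0,0]},{"dp":[0,0,0],"angular":[0,0,0]},{"dp":[0,0,0],"angular":[0,0,0]}]' 0.7
python3 -m crank '[{"dp":[0,0,0],"angular":[0,0,0]},{"dp":[0,0,0],"angular":[0,0,0]},{"dp":[0,0,0],"angular":[0,0,0]},{"dp":[0,0,0],"angular":[0,0,0]}]' 1 80
```

```text
t: 36.15
tcp_pos: [0.5099, 0.3329, 0.0994]
tool_rot: [0.56, 0.828, 0.0, 0.002]
force: [0.5, 0.3, -0.6]
finger_gap: 0.301
gripper_force: 0.0
t: 36.55
tcp_pos: [0.5094, 0.3329, 0.0991]
tool_rot: [0.56, 0.828, -0.0, 0.002]
force: [-1.1, -1.4, 4.6]
finger_gap: 0.122
gripper_force: 78.1
```

```bash
python3 -m crank '[{"dp":[0,0,0.5],"angular":[0,0,0]},{"dp":[0,0,0.9],"angular":[0,0,0]},{"dp":[0,0,0.9],"angular":[0,0,0]},{"dp":[0,0,0.9],"angular":[0,0,0]},{"dp":[-0.165,-0.962,0],"angular":[0,0,5.33]},{"dp":[-0.165,-0.962,0],"angular":[0,0,5.33]},{"dp":[-0.165,-0.962,0],"angular":[0,0,5.33]},{"dp":[-0.165,-0.962,0],"angular":[0,0,5.33]},{"dp":[-0.165,-0.962,0],"angular":[0,0,5.33]},{"dp":[-0.165,-0.962,-0.1],"angular":[0,0,5.33]},{"dp":[-0.165,-0.962,-0.4],"angular":[0,0,5.33]},{"dp":[-0.165,-0.962,-0.4],"angular":[0,0,5.33]},{"dp":[-0.165,-0.962,-0.4],"angular":[0,0,5.33]},{"dp":[-0.165,-0.962,-0.4],"angular":[0,0,5.33]},{"dp":[-0.165,-0.962,-0.4],"angular":[0,0,5.33]},{"dp":[-0.165,-0.962,-0.5],"angular":[0,0,5.33]},{"dp":[-0.165,-0.962,-0.5],"angular":[0,0,5.33]},{"dp":[0,0,0],"angular":[0,0,0]},{"dp":[0,0,0],"angular":[0,0,0]},{"dp":[0,0,0],"angular":[0,0,0]}]'
cat >> h.py <<'E'
def rod(key,y):
    d=snap('wrist',key);P=cloud(d).reshape(-1,3); t=sense()['tcp_pos']
    q=P[(P[:,0]>t[0]+.02)&(P[:,0]<t[0]+.07)&(abs(P[:,1]-t[1])<.015)&(abs(P[:,2]-t[2])<.012)]
    for x in np.arange(t[0]+.02,t[0]+.07,.008):
        m=(q[:,0]>=x)&(q[:,0]<x+.008)
        if m.sum()>5: print(round(x*1000),m.sum(),np.round(np.median(q[m],0)*1000,1),'ztop',np.round(q[m][:,2].max()*1000,1))
E
python3 -c "
from h import *
st();rod('w15',0)"
```

```text
t: 38.55
tcp_pos: [0.4453, -0.0416, 0.1022]
tool_rot: [-0.01, 1.0, 0.0, 0.002]
force: [0.7, 0.1, -1.2]
finger_gap: 0.118
gripper_force: 78.1
{'t': 38.55, 'q': [-0.345, 0.561, 2.0, 0.004, 0.577, -1.939], 'tcp_pos': [0.445, -0.042, 0.102], 'tool_rot': [-0.01, 1.0, 0.0, 0.002], 'force': [0.72, 0.132, -1.181], 'finger_gap': 0.118, 'gripper_force': 78.072}
465 237 [469.  -41.2 103. ] ztop 104.7
473 222 [477.2 -40.9 103. ] ztop 105.0
481 196 [485.1 -40.8 103. ] ztop 104.7
489 177 [492.6 -40.6 102.9] ztop 104.7
```

```bash
python3 -m crank '[{"dp":[0,-0.017,-0.7],"angular":[0,0,0]},{"dp":[0,0,-0.7],"angular":[0,0,0]},{"dp":[0,0,-0.45],"angular":[0,0,0]},{"dp":[0,0,0],"angular":[0,0,0]},{"dp":[0,0,0],"angular":[0,0,0]}]'
python3 -m crank '[{"dp":[0.25,0.005,0],"angular":[0,0,0]},{"dp":[0.25,0.005,0],"angular":[0,0,0]},{"dp":[0.25,0.005,0],"angular":[0,0,0]},{"dp":[0.2,0.004,0],"angular":[0,0,0]},{"dp":[0.2,0.004,0],"angular":[0,0,0]},{"dp":[0,0,0],"angular":[0,0,0]},{"dp":[0,0,0],"angular":[0,0,0]}]'
```

```text
t: 39.1
tcp_pos: [0.4451, -0.0419, 0.0465]
tool_rot: [-0.011, 1.0, 0.0, 0.002]
force: [-0.3, 0.2, 0.0]
finger_gap: 0.124
gripper_force: 78.1
t: 39.8
tcp_pos: [0.4792, -0.0419, 0.046]
tool_rot: [-0.01, 1.0, 0.001, 0.001]
force: [-0.6, -0.3, -0.8]
finger_gap: 0.12
gripper_force: 78.1
```

```bash
python3 -m crank '[{"dp":[0.2,0.004,0],"angular":[0,0,0]},{"dp":[0.2,0.004,0],"angular":[0,0,0]},{"dp":[0.2,0.004,0],"angular":[0,0,0]},{"dp":[0.2,0.004,0],"angular":[0,0,0]},{"dp":[0.15,0.003,0],"angular":[0,0,0]},{"dp":[0,0,0],"angular":[0,0,0]},{"dp":[0,0,0],"angular":[0,0,0]}]'

```

```text
t: 40.5
tcp_pos: [0.5076, -0.0413, 0.046]
tool_rot: [-0.01, 1.0, 0.001, 0.001]
force: [-0.1, -0.3, 0.6]
finger_gap: 0.117
gripper_force: 78.1
```

```bash
python3 -m crank '[{"dp":[0.1,0.002,0],"angular":[0,0,0]},{"dp":[0.1,0.002,0],"angular":[0,0,0]},{"dp":[0.1,0,0],"angular":[0,0,0]},{"dp":[0,0,0],"angular":[0,0,0]},{"dp":[0,0,0],"angular":[0,0,0]}]'
```

```text
t: 41.0
tcp_pos: [0.5123, -0.0407, 0.0456]
tool_rot: [-0.01, 1.0, 0.001, -0.004]
force: [-7.3, -3.0, 2.0]
finger_gap: 0.12
gripper_force: 78.5
```

```bash
python3 -m crank '[{"dp":[0.12,0,0],"angular":[0,0,0]},{"dp":[0,0,0],"angular":[0,0,0]},{"dp":[0,0,0],"angular":[0,0,0]}]'
cat >> h.py <<'E'
def button(key):
    d=snap('wrist',key);P=cloud(d).reshape(-1,3);t=sense()['tcp_pos']
    q=P[(abs(P[:,1]-t[1])<.005)&(abs(P[:,2]-.046)<.006)&(P[:,0]<t[0]-.005)&(P[:,0]>t[0]-.035)]
    print('button x',np.round(np.percentile(q[:,0],[1,5,50])*1000,1),len(q))
E
python3 -c "
from h import *
button('w16')"
```

```text
t: 41.3
tcp_pos: [0.5124, -0.0406, 0.0455]
tool_rot: [-0.011, 1.0, 0.002, -0.007]
force: [-12.9, -6.6, 7.7]
finger_gap: 0.117
gripper_force: 79.1
button x [496.  496.3 500.7] 708
```

```bash
python3 -m crank '[{"dp":[-0.15,0,0],"angular":[0,0,0]},{"dp":[0,0,0],"angular":[0,0,0]},{"dp":[0,0,0],"angular":[0,0,0]},{"dp":[0,0,0.4],"angular":[0,0,0]},{"dp":[0,0,0.8],"angular":[0,0,0]},{"dp":[0,0,0.9],"angular":[0,0,0]},{"dp":[0,0,0.9],"angular":[0,0,0]},{"dp":[0,0,0.9],"angular":[0,0,0]},{"dp":[0,0,0.9],"angular":[0,0,0]}]' 0.7
python3 -m crank '[{"dp":[-0.17,0.921,0.02],"angular":[0,0,-4.34]},{"dp":[-0.17,0.921,0.02],"angular":[0,0,-4.34]},{"dp":[-0.17,0.921,0.02],"angular":[0,0,-4.34]},{"dp":[-0.17,0.921,0.02],"angular":[0,0,-4.34]},{"dp":[-0.17,0.921,0.02],"angular":[0,0,-4.34]},{"dp":[-0.17,0.921,0.02],"angular":[0,0,-4.34]},{"dp":[-0.17,0.921,0.02],"angular":[0,0,-4.34]},{"dp":[-0.17,0.921,0.02],"angular":[0,0,-4.34]},{"dp":[-0.17,0.921,0.02],"angular":[0,0,-4.34]},{"dp":[-0.17,0.921,0.02],"angular":[0,0,-4.34]},{"dp":[-0.17,0.921,0],"angular":[0,0,-4.34]},{"dp":[-0.17,0.921,0],"angular":[0,0,-4.34]},{"dp":[-0.17,0.921,0],"angular":[0,0,-4.34]},{"dp":[-0.17,0.921,0],"angular":[0,0,-4.34]},{"dp":[-0.17,0.921,0],"angular":[0,0,-4.34]},{"dp":[-0.17,0.921,0],"angular":[0,0,-4.34]},{"dp":[0,0,0],"angular":[0,0,0]},{"dp":[0,0,0],"angular":[0,0,0]},{"dp":[0,0,0],"angular":[0,0,0]}]'
python3 -c "
from h import *
st();pins('w17')"
```

```text
t: 42.25
tcp_pos: [0.5175, -0.0413, 0.1926]
tool_rot: [-0.01, 1.0, 0.0, 0.004]
force: [-0.0, 0.1, -0.6]
finger_gap: 0.297
gripper_force: 0.0
t: 44.15
tcp_pos: [0.4347, 0.4005, 0.1967]
tool_rot: [0.561, 0.828, 0.0, 0.002]
force: [0.8, 0.7, -0.4]
finger_gap: 0.299
gripper_force: 0.0
{'t': 44.15, 'q': [0.557, 0.545, 1.572, -0.004, 1.024, 0.18], 'tcp_pos': [0.435, 0.4, 0.197], 'tool_rot': [0.561, 0.828, 0.0, 0.002], 'force': [0.831, 0.703, -0.358], 'finger_gap': 0.299, 'gripper_force': 0.0}
680 [475.4 417.9] [14.6 26.1] 23.4 z 0.1045
646 [436.2 402.1] [14.4 26. ] 20.8 z 0.1045
```

```bash
python3 -m crank '[{"dp":[0.053,0.043,-0.8],"angular":[0,0,0]},{"dp":[0,0,-0.8],"angular":[0,0,0]},{"dp":[0,0,-0.8],"angular":[0,0,0]},{"dp":[0,0,-0.5],"angular":[0,0,0]},{"dp":[0,0,-0.25],"angular":[0,0,0]},{"dp":[0,0,-0.1],"angular":[0,0,0]},{"dp":[0,0,0],"angular":[0,0,0]},{"dp":[0,0,0],"angular":[0,0,0]}]' 0.7
python3 -m crank '[{"dp":[0,0,0],"angular":[0,0,0]},{"dp":[0,0,0],"angular":[0,0,0]},{"dp":[0,0,0],"angular":[0,0,0]},{"dp":[0,0,0],"angular":[0,0,0]}]' 1 80
```

```text
t: 45.0
tcp_pos: [0.4365, 0.4023, 0.0995]
tool_rot: [0.561, 0.828, 0.0, 0.002]
force: [0.4, 0.8, -0.2]
finger_gap: 0.302
gripper_force: 0.0
t: 45.4
tcp_pos: [0.436, 0.4022, 0.0993]
tool_rot: [0.561, 0.828, -0.0, 0.002]
force: [-0.9, 0.2, 4.7]
finger_gap: 0.123
gripper_force: 78.3
```

```bash
python3 -m crank '[{"dp":[0,0,0.5],"angular":[0,0,0]},{"dp":[0,0,0.9],"angular":[0,0,0]},{"dp":[0,0,0.9],"angular":[0,0,0]},{"dp":[0,0,0.9],"angular":[0,0,0]}]'
python3 -m crank '[{"dp":[0.0185,-0.964,0],"angular":[0,0,3.85]},{"dp":[0.0185,-0.964,0],"angular":[0,0,3.85]},{"dp":[0.0185,-0.964,0],"angular":[0,0,3.85]},{"dp":[0.0185,-0.964,0],"angular":[0,0,3.85]},{"dp":[0.0185,-0.964,0],"angular":[0,0,3.85]},{"dp":[0.0185,-0.964,0],"angular":[0,0,3.85]},{"dp":[0.0185,-0.964,0],"angular":[0,0,3.85]},{"dp":[0.0185,-0.964,0],"angular":[0,0,3.85]},{"dp":[0.0185,-0.964,0],"angular":[0,0,3.85]},{"dp":[0.0185,-0.964,0],"angular":[0,0,3.85]},{"dp":[0.0185,-0.964,-0.3],"angular":[0,0,3.85]},{"dp":[0.0185,-0.964,-0.4],"angular":[0,0,3.85]},{"dp":[0.0185,-0.964,-0.4],"angular":[0,0,3.85]},{"dp":[0.0185,-0.964,-0.4],"angular":[0,0,3.85]},{"dp":[0.0185,-0.964,-0.4],"angular":[0,0,3.85]},{"dp":[0.0185,-0.964,-0.4],"angular":[0,0,3.85]},{"dp":[0.0185,-0.964,-0.4],"angular":[0,0,3.85]},{"dp":[0.0185,-0.964,-0.4],"angular":[0,0,3.85]},{"dp":[0,0,0],"angular":[0,0,0]},{"dp":[0,0,0],"angular":[0,0,0]}]'
python3 -c "
from h import *
st();rod('w18',0)"
```

```text
t: 45.8
tcp_pos: [0.4357, 0.402, 0.1951]
tool_rot: [0.561, 0.828, -0.001, 0.001]
force: [0.4, 0.4, -1.3]
finger_gap: 0.121
gripper_force: 78.1
t: 47.8
tcp_pos: [0.4457, -0.1188, 0.1012]
tool_rot: [-0.008, 1.0, 0.001, 0.001]
force: [0.0, 0.1, 0.2]
finger_gap: 0.12
gripper_force: 78.1
{'t': 47.8, 'q': [-0.505, 0.573, 1.965, 0.004, 0.602, -2.094], 'tcp_pos': [0.446, -0.119, 0.101], 'tool_rot': [-0.008, 1.0, 0.001, 0.001], 'force': [0.036, 0.073, 0.198], 'finger_gap': 0.12, 'gripper_force': 78.074}
466 225 [ 469.3 -118.5  101.6] ztop 103.3
474 217 [ 477.5 -118.4  101.8] ztop 103.0
482 210 [ 485.6 -117.9  101.5] ztop 103.4
490 185 [ 493.2 -117.7  101.6] ztop 103.5
```

```bash
python3 -m crank '[{"dp":[0,0.02,-0.7],"angular":[0,0,0]},{"dp":[0,0,-0.7],"angular":[0,0,0]},{"dp":[0,0,-0.41],"angular":[0,0,0]},{"dp":[0,0,0],"angular":[0,0,0]},{"dp":[0,0,0],"angular":[0,0,0]}]'
python3 -m crank '[{"dp":[0.25,0.005,0],"angular":[0,0,0]},{"dp":[0.25,0.005,0],"angular":[0,0,0]},{"dp":[0.25,0.005,0],"angular":[0,0,0]},{"dp":[0.2,0.004,0],"angular":[0,0,0]},{"dp":[0.2,0.004,0],"angular":[0,0,0]},{"dp":[0,0,0],"angular":[0,0,0]},{"dp":[0,0,0],"angular":[0,0,0]}]'
```

```text
t: 48.35
tcp_pos: [0.4459, -0.1169, 0.0477]
tool_rot: [-0.009, 1.0, 0.001, 0.001]
force: [-0.1, 0.6, 0.5]
finger_gap: 0.12
gripper_force: 78.1
t: 49.05
tcp_pos: [0.4802, -0.1171, 0.0472]
tool_rot: [-0.009, 1.0, 0.001, 0.001]
force: [-0.3, 0.3, -0.4]
finger_gap: 0.122
gripper_force: 78.1
```

```bash
python3 -m crank '[{"dp":[0.2,0.004,0],"angular":[0,0,0]},{"dp":[0.2,0.004,0],"angular":[0,0,0]},{"dp":[0.2,0.004,0],"angular":[0,0,0]},{"dp":[0.2,0.004,0],"angular":[0,0,0]},{"dp":[0.15,0.003,0],"angular":[0,0,0]},{"dp":[0,0,0],"angular":[0,0,0]},{"dp":[0,0,0],"angular":[0,0,0]}]'

```

```text
t: 49.75
tcp_pos: [0.5087, -0.1165, 0.0472]
tool_rot: [-0.009, 1.0, 0.001, 0.001]
force: [-0.3, -0.3, 0.3]
finger_gap: 0.12
gripper_force: 78.1
```

```bash
python3 -m crank '[{"dp":[0.1,0.002,0],"angular":[0,0,0]},{"dp":[0.1,0.002,0],"angular":[0,0,0]},{"dp":[0.1,0,0],"angular":[0,0,0]},{"dp":[0,0,0],"angular":[0,0,0]},{"dp":[0,0,0],"angular":[0,0,0]}]'; python3 -c "
from h import *
button('w19')"
```

```text
t: 50.25
tcp_pos: [0.5139, -0.116, 0.0469]
tool_rot: [-0.009, 1.0, 0.002, -0.003]
force: [-8.1, -3.4, 3.5]
finger_gap: 0.124
gripper_force: 78.5
button x [497.3 497.6 502. ] 721
```

```bash
python3 -m crank '[{"dp":[0.12,0,0],"angular":[0,0,0]},{"dp":[0,0,0],"angular":[0,0,0]},{"dp":[0,0,0],"angular":[0,0,0]}]'
python3 -m crank '[{"dp":[-0.15,0,0],"angular":[0,0,0]},{"dp":[0,0,0],"angular":[0,0,0]},{"dp":[0,0,0],"angular":[0,0,0]},{"dp":[0,0,0.4],"angular":[0,0,0]},{"dp":[0,0,0.8],"angular":[0,0,0]},{"dp":[0,0,0.9],"angular":[0,0,0]},{"dp":[0,0.4,0.9],"angular":[0,0,0]},{"dp":[0,0.8,0.9],"angular":[0,0,0]},{"dp":[0.6,0.9,0.9],"angular":[0,0,0]},{"dp":[0.8,0.9,0.3],"angular":[0,0,0]},{"dp":[0.8,0.5,0.3],"angular":[0,0,0]},{"dp":[0,0,0],"angular":[0,0,0]},{"dp":[0,0,0],"angular":[0,0,0]}]' 0.7
python3 - <<'E'
from h import *
st(); d=snap('wrist','w20'); P=cloud(d).reshape(-1,3)
cv2.imwrite('pics/w20b.png',cv2.resize(d['image'],(800,500)))
for ny,nx in((-.118,.5528),(-.042,.5516),(.034,.5501)):
    q=P[(abs(P[:,1]-ny)<.006)&(abs(P[:,2]-.048)<.008)&(P[:,0]>.46)&(P[:,0]<.524)]
    print(len(q),np.round(np.percentile(q[:,0],[2,98])*1000,1),np.round(np.percentile(q[:,2],95)*1000,1),'expect',(nx-.038-.017)*1000)
E
```

```text
t: 50.6
tcp_pos: [0.5141, -0.1157, 0.0467]
tool_rot: [-0.01, 1.0, 0.002, -0.007]
force: [-15.0, -6.4, 6.6]
finger_gap: 0.119
gripper_force: 78.9
t: 51.9
tcp_pos: [0.5837, -0.0108, 0.2103]
tool_rot: [-0.01, 1.0, 0.0, 0.003]
force: [-0.0, -0.9, 0.1]
finger_gap: 0.3
gripper_force: 0.0
{'t': 51.9, 'q': [-0.211, 0.517, 1.581, 0.002, 1.04, -1.801], 'tcp_pos': [0.584, -0.011, 0.21], 'tool_rot': [-0.01, 1.0, 0.0, 0.003], 'force': [-0.011, -0.876, 0.067], 'finger_gap': 0.3, 'gripper_force': 0.0}
393 [498.2 523.7] 50.6 expect 497.7999999999999
456 [496.7 523.7] 50.5 expect 496.5999999999999
514 [495.8 523.3] 50.4 expect 495.09999999999997
```

View pics/w20b.png

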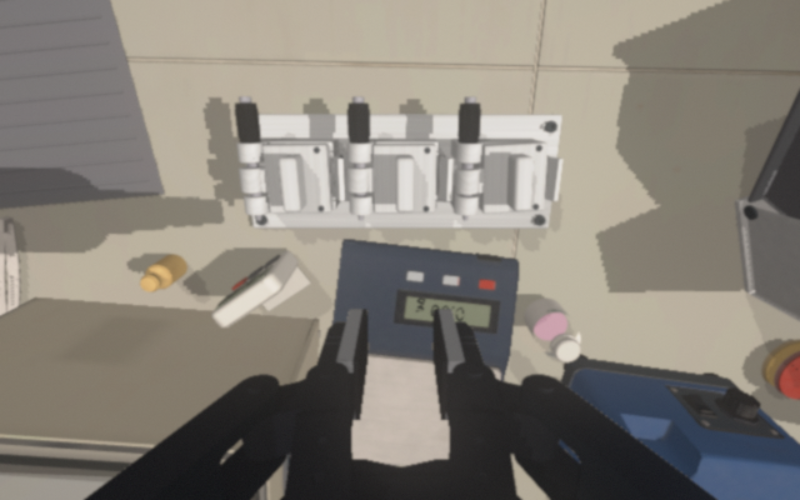

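All three pins are home: their button ends are at x = 0.498, 0.497 and 0.496, as expected. The bystanders stand undisturbed and the mat is empty. Next I'll shut the bin.

```bash
python3 -m crank '[{"dp":[-0.57,0.872,0],"angular":[0,0,1.72]},{"dp":[-0.57,0.872,0],"angular":[0,0,1.72]},{"dp":[-0.57,0.872,0],"angular":[0,0,1.72]},{"dp":[-0.57,0.872,0],"angular":[0,0,1.72]},{"dp":[-0.57,0.872,0],"angular":[0,0,1.72]},{"dp":[-0.57,0.872,0],"angular":[0,0,1.72]},{"dp":[-0.57,0.872,0],"angular":[0,0,1.72]},{"dp":[-0.57,0.872,0],"angular":[0,0,1.72]},{"dp":[-0.57,0.872,0],"angular":[0,0,1.72]},{"dp":[-0.57,0.872,0],"angular":[0,0,1.72]},{"dp":[-0.57,0.872,0],"angular":[0,0,1.72]},{"dp":[-0.57,0.872,0],"angular":[0,0,1.72]},{"dp":[0,0,-0.8],"angular":[0,0,0]},{"dp":[0,0,-0.8],"angular":[0,0,0]},{"dp":[0,0,-0.8],"angular":[0,0,0]},{"dp":[0,0,-0.8],"angular":[0,0,0]},{"dp":[0,0,-0.8],"angular":[0,0,0]},{"dp":[0,0,0],"angular":[0,0,0]},{"dp":[0,0,0],"angular":[0,0,0]}]' 1 40
```

```text
t: 53.85
tcp_pos: [0.3774, 0.3016, 0.0892]
tool_rot: [-0.187, 0.982, 0.0, 0.0]
force: [0.2, -0.3, -0.2]
finger_gap: 0.0
gripper_force: 0.0
```

```bash
python3 -m crank '[{"dp":[0.3,0.12,0],"angular":[0,0,0]},{"dp":[0.3,0.12,0],"angular":[0,0,0]},{"dp":[0.25,0.1,0],"angular":[0,0,0]},{"dp":[0,0,0],"angular":[0,0,0]},{"dp":[0,0,0],"angular":[0,0,0]}]'
```

```text
t: 54.35
tcp_pos: [0.4037, 0.3128, 0.0897]
tool_rot: [-0.188, 0.982, 0.001, 0.002]
force: [-1.2, -0.6, 0.6]
finger_gap: 0.001
gripper_force: 0.6
```

```bash
python3 -m crank '[{"dp":[0.23,0.09,0.34],"angular":[0,0,0]},{"dp":[0.232,0.093,0.323],"angular":[0,0,0]},{"dp":[0.254,0.101,0.3],"angular":[0,0,0]},{"dp":[0.279,0.111,0.273],"angular":[0,0,0]},{"dp":[0.3,0.12,0.25],"angular":[0,0,0]},{"dp":[0.319,0.127,0.217],"angular":[0,0,0]},{"dp":[0.335,0.133,0.19],"angular":[0,0,0]},{"dp":[0.35,0.139,0.157],"angular":[0,0,0]}]'
```

```text
t: 55.15
tcp_pos: [0.4703, 0.3396, 0.1512]
tool_rot: [-0.188, 0.982, 0.0, -0.001]
force: [-3.6, -1.1, 3.0]
finger_gap: -0.0
gripper_force: 2.0
```

```bash
python3 -m crank '[{"dp":[0.362,0.144,0.12],"angular":[0,0,0]},{"dp":[0.369,0.147,0.09],"angular":[0,0,0]},{"dp":[0.375,0.149,0.053],"angular":[0,0,0]},{"dp":[0.3,0.12,0.017],"angular":[0,0,0]},{"dp":[0.1,0.04,0],"angular":[0,0,0]},{"dp":[0.05,0.02,0],"angular":[0,0,0]},{"dp":[0,0,0],"angular":[0,0,0]},{"dp":[0,0,0],"angular":[0,0,0]}]'
```

```text
t: 55.95
tcp_pos: [0.5164, 0.3578, 0.1588]
tool_rot: [-0.188, 0.982, 0.0, -0.002]
force: [-5.6, -1.5, 3.3]
finger_gap: -0.0
gripper_force: 2.9
```

```bash
python3 -m crank '[{"dp":[0.08,0.03,0],"angular":[0,0,0]},{"dp":[0,0,0],"angular":[0,0,0]},{"dp":[0,0,0],"angular":[0,0,0]}]'
python3 -m crank '[{"dp":[-0.5,-0.2,0],"angular":[0,0,0]},{"dp":[-0.8,-0.3,0.4],"angular":[0,0,0]},{"dp":[-0.8,-0.5,0.8],"angular":[0,0,0]},{"dp":[-0.3,-0.8,0.8],"angular":[0,0,0]},{"dp":[0,-0.8,0.5],"angular":[0,0,0]},{"dp":[0,0,0],"angular":[0,0,0]},{"dp":[0,0,0],"angular":[0,0,0]},{"dp":[0,0,0],"angular":[0,0,0]},{"dp":[0,0,0],"angular":[0,0,0]},{"dp":[0,0,0],"angular":[0,0,0]}]'
python3 - <<'E'
from h import *
st(); d=snap('side','s21'); P=cloud(d).reshape(-1,3)
def f(n,x0,x1,y0,y1,z0,z1):
    q=P[(P[:,0]>x0)&(P[:,0]<x1)&(P[:,1]>y0)&(P[:,1]<y1)&(P[:,2]>z0)&(P[:,2]<z1)]
    print(n,len(q),cv2.minAreaRect((q[:,:2]*1000).astype(np.float32)))
f('edge',.48,.6,.2,.5,.149,.17)
a=load('side0')['image'];cv2.imwrite('pics/s21c.png',cv2.resize(d['image'][80:400,200:440],(600,800))[:600])
for n,u,v in[('bottle',379,198),('timer',361,258),('weight',356,291)]: print(n,px(d,u,v).round(3),px(load('side0'),u,v).round(3))
cv2.imwrite('pics/s21c.png',cv2.resize(d['image'][90:310,260:440],(490,600),interpolation=cv2.INTER_CUBIC))
E
```

```text
t: 56.25
tcp_pos: [0.5166, 0.3578, 0.1587]
tool_rot: [-0.188, 0.982, -0.001, -0.004]
force: [-8.9, -4.0, 6.7]
finger_gap: 0.003
gripper_force: 5.1
t: 57.25
tcp_pos: [0.4491, 0.282, 0.2333]
tool_rot: [-0.188, 0.982, 0.001, 0.001]
force: [0.3, -0.0, 0.3]
finger_gap: 0.0
gripper_force: 0.0
{'t': 57.25, 'q': [0.349, 0.42, 1.687, 0.001, 1.033, -1.601], 'tcp_pos': [0.449, 0.282, 0.233], 'tool_rot': [-0.188, 0.982, 0.001, 0.001], 'force': [0.329, -0.04, 0.262], 'finger_gap': 0.0, 'gripper_force': 0.0}
edge 138 ((534.0880126953125, 362.0946350097656), (12.852913856506348, 214.23736572265625), 22.35259246826172)
bottle [0.681 0.11  0.065] [0.681 0.111 0.063]
timer [ 0.645 -0.13   0.062] [ 0.645 -0.13   0.062]
weight [ 0.641 -0.217  0.036] [ 0.64  -0.216  0.033]
```

View pics/s21c.png

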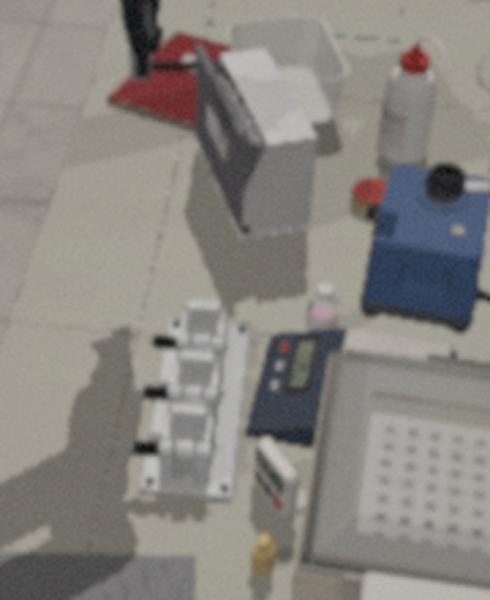

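The bin is shut, with its edge back at its starting line. Three pins are in, at crop (163,342), (154,392) and (145,448), and the bystanders have not moved.

```bash
python3 -c "
from station import order
print(order.sign_off())"
```

```text
the job is handed in; nothing more can be done
None
```

I opened the bin, laid all three upper mould halves on lower halves, pinned each fully home, shut the bin again, and handed the job in at about 57 s; the reagent bottle, timer and check weight measured in the same places as at the start.

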